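# Mark the last fan-guard hole with the transfer punch

## Task

The grey fan guard on the fan tray is screwed down at three corners; mark the tray for its fourth screw. Take the square-bodied punch out of its block, set its point in the guard's open hole and press it upright onto the tray beneath with a steady push of about 15 N for about a second, then lift it straight up out of the hole. Stand the punch back in its block hole as it was and let go, without pressing on the tray or guard anywhere else or moving the loose parts on the desk.

Things in the scene. Friction and masses are not known exactly. Their poses are not given: they have to be found in the camera images.
- punch_grip (a point): Middle of the square body of the steel punch, the place to grip: 76 mm above the tip on the punch's axis. The body is 13 mm square and 72 mm long (its top 8 mm a round cap). z runs from the tip to the cap; x and y are square to the flats. The punch stands upright in its block, point down.
- punch_tip (a point): The tip of the punch, centre of its 2 mm wide end face; same axes as the grip point.
- punch: The whole punch, 112 mm long, 90 to 140 g; origin at the tip. From the tip up: a tapered nose (2 mm wide at the tip, 4.4 mm wide 10 mm up, 8 mm wide 16 mm up), a round 8 mm shank to 40 mm, then the 13 mm square body.
- block: The punch's block: black polymer, 70 x 50 mm, 45 mm high, fixed to the desk. Origin under its middle, x along its length, z up. The punch's hole is 14 mm from the middle towards -x; a plain round steel drift pin, 8 mm wide, stands 12 mm proud of the top 20 mm towards +x and stays there.
- block_hole (a point): Centre of the mouth of the punch's hole, on the block's top face, 45 mm above the desk. Round, 10 mm wide, right through to the desk. The stored punch rests with the shoulder of its square body on the block's top: its tip is then 40 mm below this point and its grip point 36 mm above. z up.
- open_hole (a point): Centre of the guard's open screw hole, given 35 mm above the desk, where its mouth would be if the tray's feet were not pushed in: the real mouth is 0 to 6 mm lower. Countersunk: 9 mm wide at the mouth, narrowing to 5 mm half-way down, right through the 5 mm thick guard; the tray's sheet metal closes it below. z up; the guard's middle lies 36 mm away along -x and 36 mm along -y.
- tray: The fan tray: upturned aluminium cover 130 x 130 mm with a flat top, turned-down edges and a round fan opening under the guard. It stands on four push-in silicone feet, each time pushed in 0 to 6 mm: its flat top is 30 to 24 mm above the desk. It cannot slide and gives 1 mm per 40 N pressed down. Origin on the desk under its middle, z up, x and y along its sides.
- guard_middle (a point): Point above the middle of the fan guard, 35 mm above the desk. The guard lies on the tray: grey plastic 80 mm square grille of rings and ribs, 5 mm thick, a round screw eye 16 mm wide at each corner, 71.5 mm apart. Steel pan-head screws, 3 mm proud, fill three eyes; the fourth is the open hole. x and y along its sides.
- sma_plug: Loose small silver coaxial connector with a hexagon nut, lying on the desk, 24 mm long, 9 mm thick; origin under its middle. Leave alone.
- sma_jack: Loose small coaxial connector with a square flange, lying on the desk, 22 mm long, 13 mm thick; origin under its middle. Leave alone.
- foot: Loose silicone bumper foot, 19 mm wide, 10 mm high; origin under its middle. Leave alone.
- spacer: Loose knurled aluminium spacer standing upright, 12 mm wide, 25 mm high; origin under its middle. Leave alone.
- screw: Loose pan-head screw standing on its head, 8 mm wide, 18 mm high; origin under its head. Leave alone.
- screwdriver: Loose screwdriver with a black handle lying on the desk, 170 mm long; origin under its middle, x along it towards the tip. Leave alone.
- fan: Loose black 80 mm square fan, 25 mm thick, lying flat on the desk; origin under its middle. Leave alone.
Not all that is in view belongs to the job. What is shaped like the block but pink or white is not meant.

How it is judged:
On the way, in this order (a step that is already met when the one before it is completed fails the run):
1. the punch has been drawn out of its block, its tip above the block's top (z of punch_tip in the frame of block_hole above 0.003 m), for 0.1 s.
2. the tip, in the guard's open hole, bears on the tray with 12 to 18 N for 0.6 s without a break, the punch within 6 degrees of upright (contact force between punch and tray between 12 and 18 N and horizontal distance between punch_tip and open_hole below 0.0016 m and z of punch_tip in the frame of open_hole below -0.004 m and angle between punch_tip's own z axis and vertical below 0.105 rad), for 0.6 s.
3. the punch has been lifted straight out: its tip 10 mm or more above the guard, still within 10 mm of the hole sideways, the punch within 9 degrees of upright (z of punch_tip in the frame of open_hole above 0.01 m and horizontal distance between punch_tip and open_hole below 0.01 m and angle between punch_tip's own z axis and vertical below 0.157 rad).
At the end, for the whole second after the job is handed in: The tray has been marked in the open hole, and the punch stands released and at rest in its block hole, point down, upright within 6 degrees, its shoulder within 4 mm of the block's top (horizontal distance between punch_tip and block_hole below 0.005 m and z of punch_tip in the frame of block_hole below -0.036 m and angle between punch_tip's own z axis and vertical below 0.1 rad and linear speed of punch below 0.02 m/s); the robot touches nothing.
It fails at once if the punch bears on the tray or its guard with more than 25 N (contact force between punch and tray above 25 N).
It fails at once if the punch bears on the tray or its guard (over 2 N) with its tip more than 8 mm from the open hole's centre (contact force between punch and tray above 2 N and horizontal distance between punch_tip and open_hole above 0.008 m).
It fails at once if the pressed punch (over 5 N) leans more than 9 degrees (contact force between punch and tray above 5 N and angle between punch_tip's own z axis and vertical above 0.157 rad).
It fails at once if a loose part on the desk has been moved more than 15 mm (distance of any of sma_plug, sma_jack, foot, spacer, screw, screwdriver, fan from where it was at the start of the episode above 0.015 m).
It also fails if it takes over 67 s, if anything falls off the work surface, if the arm or the gripper's body presses on something with over 40 N, if the wrist force passes 120 N, or if a joint passes its speed limit or range.

## Robot

A 6-joint arm with a two-finger parallel gripper is mounted at the origin on the work surface. World frame = base frame: x ahead of the robot, y to its left, z up, the work surface at z = 0. Lengths are in m, angles in rad, forces in N, time in s.
With the tool pointing down it reaches from about 0.325 to 0.775 m from the base axis. Payload 5.5 kg.
Tool frame: the origin (TCP) lies midway between the tips of the shut fingers; the grasp point (between the pads) lies 19 mm behind it; z points along the fingers, y is the direction in which the jaws open and shut (so a half turn about z gives the same grasp; the last joint's range is limited). The gripper opens to 88 mm and grips with 3 to 60 N. Pads are 20 mm wide; open, the fingers measure 115 mm over their backs; the gripper's body (75 mm by 178 mm) begins 61 mm behind the grasp point.
Start: joints at [1.214, 0.091, 1.231, -0, 1.82, -0.057], TCP at [0.177, 0.573, 0.183] pointing down, gripper open.
Joint ranges: [-2.87, 2.87], [-0.86, 2.18], [0.17, 2.46], [-1.51, 4.65], [0.06, 2.69], [-2.65, 2.65]. Speed limits (rad/s): [2.57, 2.57, 3.01, 3.14, 3.14, 3.14].

## Interface

Orientations are given as a rotation vector (axis times angle).
In Python, from plant import sensors, read_camera, ticket, recognise, silhouettes, spot_point gives the robot as it stands.
- The arm moves only by the shell command python3 -m pendant 'ROWS' [OPENING]. ROWS is text: rows parted by semicolons, each of 4 numbers parted by spaces: the shift along the tool's x, y, z in cm, then the turn about the tool's z in units of 8 degrees (1.0 is 8 degrees). In form: dx dy dz roll; .... A call has 1 to 12 rows; each row is the pose to reach, as a shift and turn from the pose commanded when the call began, along the tool's axes at that moment; what a row does not reach only later rows make up. A row lasts 1/8 s, in which the tool goes at most 62.5 mm and 10.7 degrees, less where a joint would pass 70% of its speed; a pose out of reach is approached as far as the arm can. A call with a gripper value outside its range is refused whole. OPENING is the finger opening in cm, from 0 to 8.78, set as the call begins (- or left out, the last holds). The fingers move at their own pace and stop on an object; the grip force is fixed at half the most. Time passes only in rows, so rows that repeat a pose let the fingers close. It gives the time, the measured TCP pose, the force and the opening at its end, in the units of the state.
- sensors.sense(): the state, without advancing time (a new reading comes with each control period).
- read_camera(name): name is "scene" or "top" or "wrist"; returns a dict with "color" (384x512x3 uint8, red, green, blue), "intrinsics" (3x3 intrinsics, pixels), "D" ([k1, k2, p1, p2, k3] as OpenCV has them; the pictures are not rectified), "camera_from_world" (4x4, takes a point from world to camera coordinates). Camera axes: x right, y up, looking along -z (the intrinsics and any distortion apply to the point x, -y, -z); pixel columns grow to the right and rows downward; lengths in m; the calibration is good to about 2 mm. A picture is of the moment at which its call begins. There is no depth.
- ticket.finish_job(): hands the job in, once; it reports no verdict.
Trained networks look in the newest picture that a camera, given by its name, has taken for a name from the list of things; names that differ only in an ending like _2 or _b are one class to them, and where a whole thing is asked for, a point or a joint stands for the part that bears it (a point fixed in the world has none). Each returns a list of dicts, best first, with "p" (0 to 1); they miss things now and then, are a little off and sometimes report something else, mostly with a low value. They report only what shows in the picture. A call takes as long as a camera call. They do not tell look-alikes from the thing itself.
- recognise(camera, label): "bbox" ([left, top, right, bottom] in pixels, round what is visible of it).
- silhouettes(camera, label): "region" (384x512 bool, what is visible of it) and "bbox" ([left, top, right, bottom] in pixels, round what is visible of it).
- spot_point(camera, label): "at" ([column, row] in pixels: a listed point, or the origin of a listed thing).
The state is a dict: "t": time; "joints": joint angles; "dq": joint speeds; "joint_efforts": joint torques, N m; "tool_pos": TCP position; "eef_rot": TCP orientation; "force": force on the tool from outside, world axes, zero at the start; "torque": the same for the moment, N m; "grip_width": opening from 0.0 (shut) to 1.0 (fully open).
Only numpy, scipy, OpenCV 4.12 (cv2) and the standard library are available. Lean on these libraries where they do the work, as an engineer would, in place of code of your own. Each camera call takes 0.05 s, during which the arm holds its last target.

## Working session

There is one attempt and no reset: what is moved stays moved. The work goes in short steps, Python scripts to look and compute and a shell command to move; the robot and the scene stay as the last step left them, time stands still between calls to the robot, and variables do not carry over. Pictures are saved under pics/ and viewed, and the job is handed in when it is done.

```bash
ls; mkdir -p pics; cat > look.py <<'E'
import cv2, numpy as np
from plant import sensors, read_camera, ticket, recognise, silhouettes, spot_point
def save(name,fn,crop=None,s=1):
    r=read_camera(name); im=cv2.cvtColor(r["color"],cv2.COLOR_RGB2BGR)
    if crop: im=im[crop[1]:crop[3],crop[0]:crop[2]]
    if s!=1: im=cv2.resize(im,None,fx=s,fy=s,interpolation=cv2.INTER_CUBIC)
    cv2.imwrite(fn,im); return r
def ray(r,px):
    K=np.array(r["intrinsics"]);D=np.array(r["D"],float)
    n=cv2.undistortPoints(np.array([[px]],float),K,D)[0,0]
    T=np.array(r["camera_from_world"]);R=T[:3,:3];t=T[:3,3]
    d=R.T@np.array([n[0],-n[1],-1.0]); o=-R.T@t
    return o,d/np.linalg.norm(d)
def onz(r,px,z):
    o,d=ray(r,px); return o+d*(z-o[2])/d[2]
def proj(r,P):
    T=np.array(r["camera_from_world"]); c=T[:3,:3]@np.array(P,float)+T[:3,3]
    p=cv2.projectPoints(np.array([[[c[0],-c[1],-c[2]]]]),np.zeros(3),np.zeros(3),np.array(r["intrinsics"]),np.array(r["D"],float))[0]
    return p[0,0]
def tri(obs):
    A=np.zeros((3,3));b=np.zeros(3)
    for r,px in obs:
        o,d=ray(r,px);M=np.eye(3)-np.outer(d,d);A+=M;b+=M@o
    return np.linalg.solve(A,b)
E
python3 - <<'E'
from look import *
for c in ["scene","top","wrist"]:
    r=save(c,f"pics/{c}0.png",s=1.5)
    T=np.array(r["camera_from_world"]); print(c,"pos",(-T[:3,:3].T@T[:3,3]).round(3), np.array(r["intrinsics"])[0,0], r["D"])
    for l in ["punch_grip","punch_tip","block_hole","block","open_hole","guard_middle","tray"]:
        print(l,[(np.round(x["at"],1).tolist(),round(x["p"],2)) for x in spot_point(c,l)[:4]])
print(sensors.sense())
E
```

```text
pics
scene pos [1.158 0.54  0.791] 446.60063339598673 [-0.06449842  0.          0.          0.          0.        ]
punch_grip [([213.7, 143.7], 0.57), ([212.9, 167.7], 0.4)]
punch_tip []
block_hole [([271.0, 154.8], 0.97), ([244.8, 126.2], 0.94), ([212.4, 158.7], 0.78), ([173.9, 144.2], 0.65)]
block [([170.6, 160.0], 0.92), ([241.4, 139.6], 0.73), ([267.9, 167.6], 0.67), ([211.0, 170.3], 0.64)]
open_hole [([329.7, 232.5], 0.73), ([214.5, 125.8], 0.18)]
guard_middle [([317.0, 222.5], 0.73)]
tray [([315.7, 231.3], 0.83)]
top pos [ 0.524 -0.007  0.989] 395.47778678619363 [-0.09103119  0.          0.          0.          0.        ]
punch_grip []
punch_tip []
block_hole [([327.1, 221.7], 0.75), ([346.5, 285.9], 0.75), ([290.7, 271.2], 0.64), ([377.8, 205.5], 0.62)]
block [([338.2, 277.3], 0.91), ([367.1, 200.9], 0.71), ([280.8, 263.6], 0.71), ([322.2, 217.7], 0.57)]
open_hole [([166.0, 224.7], 0.57)]
guard_middle [([190.1, 223.8], 0.63)]
tray [([194.1, 226.8], 0.79)]
wrist pos [0.11  0.595 0.384] 282.8366434628769 [-0.06213723  0.          0.          0.          0.        ]
punch_grip []
punch_tip []
block_hole []
block []
open_hole []
guard_middle []
tray []
{'t': 1.2, 'joints': array([ 1.21428059e+00,  9.10755525e-02,  1.23068206e+00, -2.16075744e-05,
        1.81979853e+00, -5.67149447e-02]), 'dq': array([-1.29739478e-03, -7.37930129e-06,  4.69553836e-04, -1.78059340e-04,
       -5.69875388e-04, -1.25084390e-05]), 'joint_efforts': array([ 2.78775071e-03, -4.46203887e+01, -4.06506407e+01,  6.97753485e-02,
        1.94440526e-02, -7.15795636e-05]), 'tool_pos': array([0.17722264, 0.57324947, 0.182956  ]), 'eef_rot': array([4.69168431e-01, 3.10633378e+00, 4.93765790e-05]), 'force': array([-0.39775656,  0.02605335,  0.61966757]), 'torque': array([ 0.00841137, -0.00816571,  0.01921519]), 'grip_width': 0.9993765342137366}
```

View pics/scene0.png

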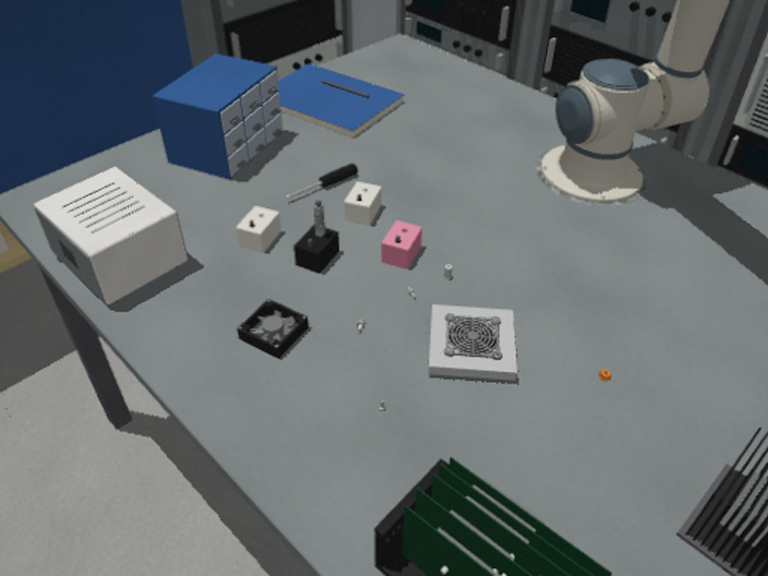

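View pics/top0.png

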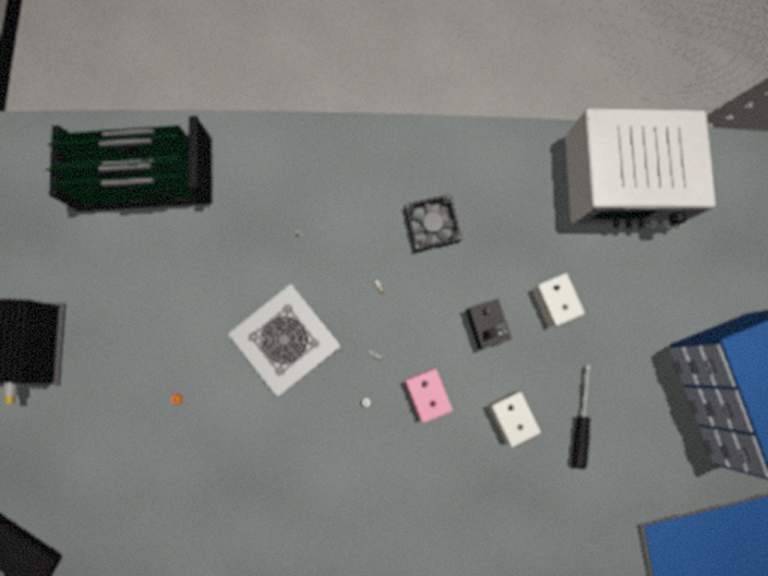

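The scene view shows the black block with the punch at about (212,160) native. The look-alikes are white blocks at (172,150) and (242,135) and a pink one at (268,163). In the top view the black block is at about (326,217) and the guard at (190,224). Next I'll take close crops.

```bash
python3 - <<'E'
from look import *
rs=read_camera("scene");rt=read_camera("top")
def crop(r,b,s):
    im=cv2.cvtColor(r["color"],cv2.COLOR_RGB2BGR)[b[1]:b[3],b[0]:b[2]]
    return cv2.resize(im,(390,290),interpolation=cv2.INTER_CUBIC)
a=np.vstack([np.hstack([crop(rs,(180,120,240,165+20),0),crop(rt,(300,190,352,230+0),0)]),
 np.hstack([crop(rs,(280,195,350,255),0),crop(rt,(150,185,230,245+20),0)])])
cv2.imwrite("pics/crops1.png",a)
for c in ["scene","top"]:
  for l in ["punch","sma_plug","sma_jack","foot","spacer","screw","screwdriver","fan"]:
    r={"scene":rs,"top":rt}[c]
    print(c,l,[(np.round(x["at"],1).tolist(),round(x["p"],2),onz(r,x["at"],0)[:2].round(3).tolist()) for x in spot_point(c,l)[:3]])
  for l,z in [("block_hole",.045),("block",0),("open_hole",.035),("guard_middle",.035),("tray",0)]:
    print(c,l,[(np.round(x["at"],1).tolist(),onz(r,x["at"],z)[:2].round(3).tolist()) for x in spot_point(c,l)[:4]])
E
```

```text
scene punch [([212.9, 166.2], 0.62, [0.58, -0.207]), ([212.7, 170.7], 0.54, [0.592, -0.193])]
scene sma_plug [([276.1, 198.1], 0.45, [0.546, 0.0])]
scene sma_jack [([215.2, 127.5], 0.59, [0.456, -0.342]), ([240.8, 220.5], 0.55, [0.663, -0.005])]
scene foot [([400.3, 251.4], 0.53, [0.468, 0.318])]
scene spacer []
scene screw []
scene screwdriver [([215.8, 127.5], 0.58, [0.454, -0.34])]
scene fan []
scene block_hole [([272.6, 155.9], [0.47, -0.087]), ([244.5, 128.4], [0.438, -0.23]), ([211.0, 158.2], [0.595, -0.193]), ([176.8, 142.8], [0.619, -0.31])]
scene block [([170.4, 156.6], [0.639, -0.322]), ([240.5, 137.8], [0.436, -0.25]), ([266.0, 170.5], [0.487, -0.093]), ([210.1, 172.1], [0.601, -0.193])]
scene open_hole [([328.9, 234.0], [0.571, 0.187]), ([273.2, 195.6], [0.571, 0.013])]
scene guard_middle [([314.7, 219.1], [0.559, 0.135])]
scene tray [([317.4, 231.6], [0.557, 0.146]), ([401.7, 250.3], [0.462, 0.318])]
top punch [([326.1, 224.1], 0.62, [0.582, -0.199]), ([330.2, 218.7], 0.62, [0.596, -0.209])]
top sma_plug [([248.2, 239.9], 0.51, [0.538, -0.004])]
top sma_jack [([248.7, 18
[... 226 characters left out ...]
51.1, 192.2], 0.72, [0.658, -0.008])]
top screwdriver [([385.3, 274.8], 0.85, [0.458, -0.35])]
top fan [([284.5, 148.7], 0.68, [0.773, -0.091])]
top block_hole [([325.8, 217.1], [0.596, -0.189]), ([288.7, 271.2], [0.466, -0.102]), ([345.1, 283.9], [0.439, -0.237]), ([374.5, 203.2], [0.633, -0.309])]
top block [([339.5, 277.1], [0.451, -0.233]), ([366.4, 201.6], [0.642, -0.302]), ([282.1, 263.0], [0.483, -0.09]), ([324.6, 216.8], [0.601, -0.195])]
top open_hole [([164.4, 224.9], [0.569, 0.199]), ([249.6, 238.8], [0.541, -0.008]), ([249.8, 190.1], [0.659, -0.005])]
top guard_middle [([186.7, 226.7], [0.566, 0.145]), ([249.6, 238.2], [0.542, -0.007])]
top tray [([193.0, 224.9], [0.572, 0.135])]
```

View pics/crops1.png

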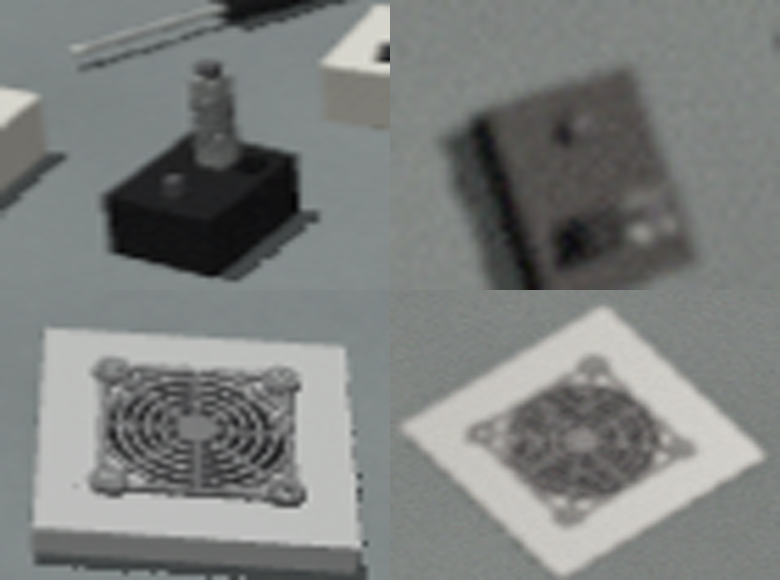

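```bash
cat >> look.py <<'E'
from scipy.spatial.transform import Rotation as Ro
def tool():
    s=sensors.sense(); return Ro.from_rotvec(s["eef_rot"]).as_matrix(), np.array(s["tool_pos"]), s
def rows(target,yaw=None):
    R,p,s=tool(); d=R.T@(np.array(target)-p)*100
    return d.round(3)
E
python3 - <<'E'
from look import *
R,p,s=tool(); print(R.round(3))
r=read_camera("wrist");T=np.array(r["camera_from_world"]);o=-T[:3,:3].T@T[:3,3]
print("cam in tool",(R.T@(o-p)).round(4),"look dir in tool",(R.T@T[:3,:3].T@[0,0,-1]).round(3),"img right",(R.T@T[:3,:3].T@[1,0,0]).round(3))
print(rows([.53,-.17,.2]))
E
```

```text
[[-0.955  0.295  0.   ]
 [ 0.295  0.955 -0.   ]
 [-0.    -0.    -1.   ]]
cam in tool [ 0.0709  0.0006 -0.2007] look dir in tool [-0.266  0.     0.964] img right [-0.  1. -0.]
[-55.658 -60.591  -1.708]
```

```bash
python3 -m pendant '-5 -5.5 -1.7 0; -10 -11 -1.7 0; -15 -16.5 -1.7 0;-20 -22 -1.7 0; -24 -26 -1.7 0; -28 -30.5 -1.7 0; -32 -35 -1.7 0; -36 -39 -1.7 0; -40 -43.5 -1.7 0; -44 -48 -1.7 0; -48 -52 -1.7 0; -52 -56.5 -1.7 0'; python3 - <<'E'
from look import *
print(rows([.585,-.19,.2]), rows([.585,-.19,.2]))
E
```

```text
t: 4.15
tool_pos: [0.4995, -0.1045, 0.2002]
eef_rot: [0.469, 3.105, 0.0]
force: [1.0, 0.8, 0.4]
grip_width: 1.002
[-10.694  -5.639   0.031] [-10.694  -5.639   0.031]
```

```bash
python3 -m pendant '-3.5 -1.8 0 -1; -7 -3.6 0 -2; -10.7 -5.6 0 -3; -10.7 -5.6 0 -4; -10.7 -5.6 0 -4.4; -10.7 -5.6 0 -4.4'; python3 - <<'E'
from look import *
r=save("wrist","pics/w1.png",s=1.5)
print(tool()[2]["joints"].round(2),tool()[0].round(3))
for l,z in [("block_hole",.045),("punch_grip",.081),("block",0),("punch",0.005)]:
    print(l,[(np.round(x["at"],1).tolist(),round(x["p"],2),onz(r,x["at"],z)[:2].round(4).tolist()) for x in spot_point("wrist",l)[:4]])
E
```

```text
t: 4.9
tool_pos: [0.5846, -0.1876, 0.1998]
eef_rot: [0.491, -3.103, -0.0]
force: [0.3, 0.6, -0.0]
grip_width: 0.996
[-0.37  0.13  1.16  0.    1.85 -2.25] [[-0.951 -0.308 -0.   ]
 [-0.308  0.951  0.   ]
 [ 0.     0.    -1.   ]]
block_hole [([248.3, 172.1], 0.86, [0.5874, -0.1961]), ([249.7, 38.4], 0.69, [0.4371, -0.2423]), ([352.0, 106.1], 0.67, [0.4703, -0.101]), ([159.6, 179.8], 0.63, [0.6324, -0.3026])]
punch_grip [([248.6, 180.4], 0.57, [0.5896, -0.1942])]
block [([165.4, 180.4], 0.84, [0.6452, -0.306]), ([342.0, 116.5], 0.69, [0.4817, -0.0951]), ([248.5, 175.5], 0.64, [0.601, -0.1926]), ([253.8, 62.6], 0.58, [0.4537, -0.2322])]
punch [([250.7, 169.5], 0.76, [0.5907, -0.1925])]
```

View pics/w1.png

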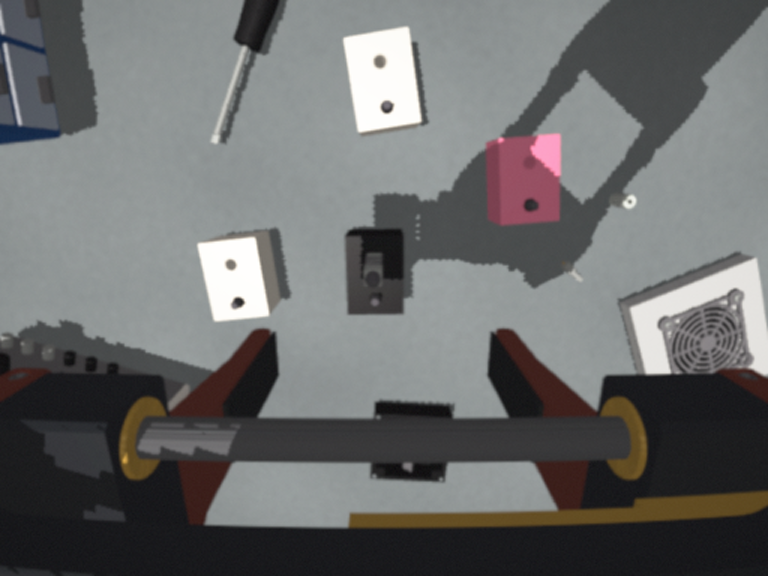

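The wrist view shows the black block at (250,180) native with the punch upright at (248,180). The block is square with the image, so the tool yaw is right. The pink block is at (350,120) and the white ones at (255,52) and (160,185).

```bash
python3 - <<'E'
from look import *
r=save("wrist","pics/w2.png",(215,140,285,220),7)
rs=save("scene","pics/s2.png",(180,120,240,185),9)
E
```

```text
(no output)
```

View pics/w2.png

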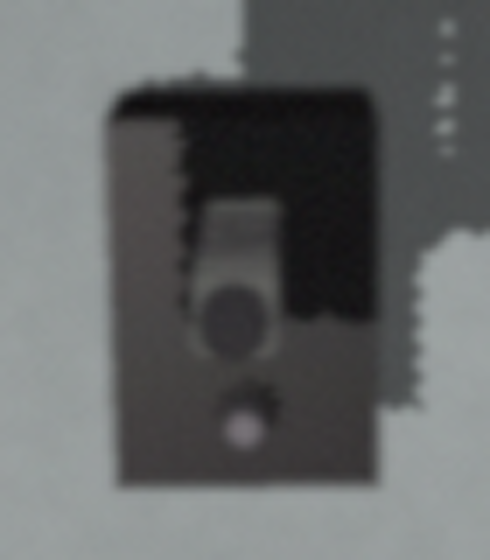

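View pics/s2.png

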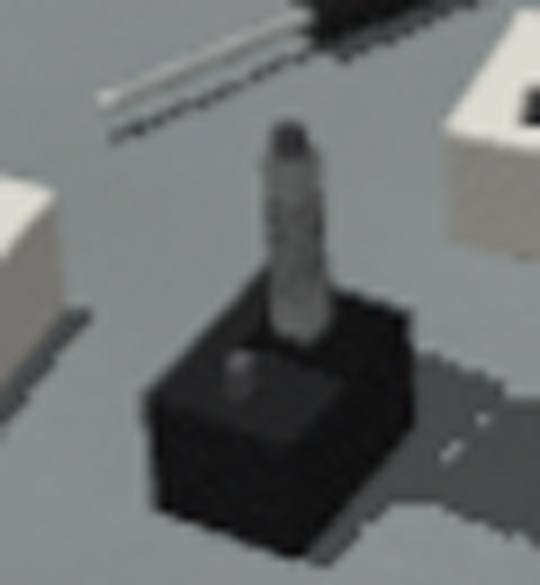

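```bash
python3 - <<'E'
from look import *
r=read_camera("wrist");rs=read_camera("scene")
f=lambda x,y:(215+x/7,140+y/7)
print("cap",onz(r,f(235,322),.117).round(4))
print("base far edge",onz(r,f(247,200),.045).round(4))
for c in [(120,485),(378,485),(375,90),(108,118)]: print("corner",onz(r,f(*c),.045).round(4))
print("pin",onz(r,f(245,430),.057).round(4))
print("scene cap",onz(rs,(180+290/9,120+137/9),.117).round(4),"base",onz(rs,(180+300/9,120+338/9),.045).round(4))
print("tri cap",tri([(r,f(235,322)),(rs,(180+290/9,120+140/9))]).round(4))
R,p,s=tool();print(R.round(3),p)
E
```

```text
cap [ 0.5871 -0.194   0.117 ]
base far edge [ 0.5823 -0.1949  0.045 ]
corner [ 0.642  -0.2012  0.045 ]
corner [ 0.6268 -0.1546  0.045 ]
corner [ 0.5561 -0.1792  0.045 ]
corner [ 0.5758 -0.2234  0.045 ]
pin [ 0.6206 -0.1829  0.057 ]
scene cap [ 0.5871 -0.1907  0.117 ] base [ 0.5887 -0.1905  0.045 ]
tri cap [ 0.5868 -0.1931  0.1147]
[[-0.951 -0.309  0.   ]
 [-0.309  0.951 -0.   ]
 [-0.    -0.    -1.   ]] [ 0.58452758 -0.18745827  0.2000593 ]
```

```bash
python3 - <<'E'
from look import *
print(rows([.5875,-.1933,.200]),rows([.5875,-.1933,.064]))
E
```

```text
[-0.102 -0.647  0.006] [-0.1   -0.646 13.606]
```

```bash
python3 -m pendant '-0.1 -0.65 0 0; -0.1 -0.65 3 0; -0.1 -0.65 6.5 0;-0.1 -0.65 6.5 0;-0.1 -0.65 6.5 0' 5; python3 - <<'E'
from look import *
r=save("wrist","pics/w3.png",(180,100,330,300),3.8)
print(tool()[1])
E
```

```text
t: 5.98
tool_pos: [0.588, -0.1937, 0.1364]
eef_rot: [-0.492, 3.102, -0.001]
force: [0.1, -0.3, 0.1]
grip_width: 0.57
[ 0.58830833 -0.19378893  0.13707907]
```

View pics/w3.png

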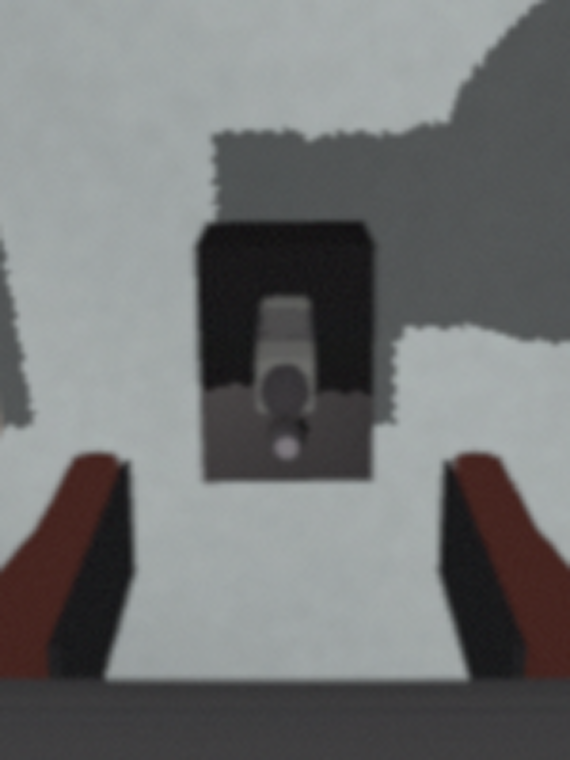

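The punch at (255,203) is centred between the fingers and its flats are square to the jaws.

```bash
python3 - <<'E'
from look import *
r=read_camera("wrist");print(onz(r,(255,202.6),.117).round(4), rows([.5875,-.1933,.064]))
E
python3 -m pendant '0 0 2 0; 0 0 4 0;0 0 6 0;0 0 7.2 0;0 0 7.2 0;0 0 7.2 0' 4.0
```

```text
[ 0.5872 -0.1947  0.117 ] [0.09  0.095 7.336]
t: 6.82
tool_pos: [0.5879, -0.1936, 0.0637]
eef_rot: [-0.492, 3.102, -0.001]
force: [0.0, 0.1, 0.2]
grip_width: 0.458
```

```bash
python3 -m pendant '0 0 0 0; 0 0 0 0; 0 0 0 0; 0 0 0 0; 0 0 0 0; 0 0 0 0; 0 0 0 0;0 0 0 0' 0.8; python3 - <<'E'
from look import *
save("wrist","pics/w4.png",(180,100,330,300),3)
print(tool()[2]["force"])
E
```

```text
t: 7.82
tool_pos: [0.5877, -0.1935, 0.0633]
eef_rot: [-0.492, 3.102, -0.001]
force: [-0.4, -0.6, 2.2]
grip_width: 0.141
[ 0.35074396 -0.74403482  3.36869521]
```

View pics/w4.png

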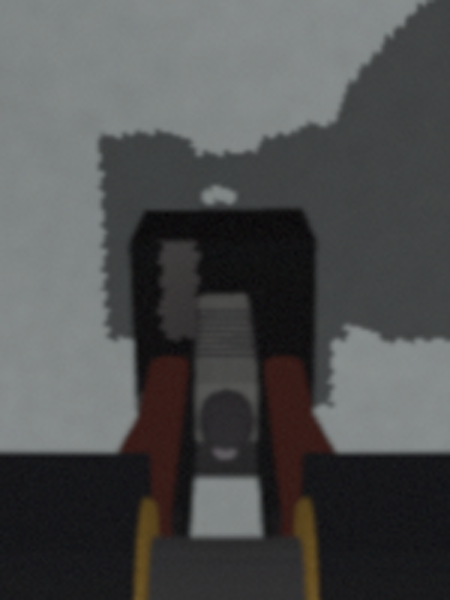

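```bash
python3 -m pendant '0 0 -0.5 0; 0 0 -1.5 0; 0 0 -3 0; 0 0 -5 0; 0 0 -8 0; 0 0 -11 0; 0 0 -11 0; 0 0 -11 0' 0.8; python3 - <<'E'
from look import *
r=save("wrist","pics/w5.png",s=1.5)
R,p,s=tool();print(s["force"],s["grip_width"],s["torque"])
tip=p+R@[0,0,.057+.0];print(proj(r,tip),[ (x["at"],x["p"]) for x in spot_point("wrist","punch_tip")])
# cam view of the guard: camera axis
print(rows([.565,.142,.18]))
E
```

```text
t: 8.88
tool_pos: [0.5874, -0.1933, 0.1723]
eef_rot: [0.492, -3.102, -0.001]
force: [-0.9, -0.1, -0.8]
grip_width: 0.141
[ 0.25740971  0.61391348 -0.86866259] 0.14558567399075092 [ 0.097473    0.03571855 -0.02438814]
[255.72694884 191.68814112] [([257.6, 191.0], 0.58)]
[-8.285 32.549 -0.852]
```

View pics/w5.png

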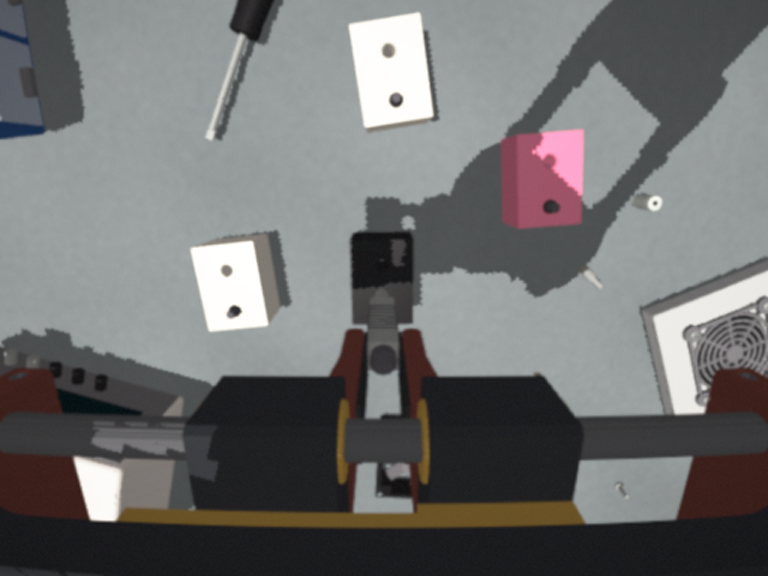

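```bash
python3 - <<'E'
from look import *
print(rows([.570,.190,.160]))
E
```

```text
[-10.25   36.956   1.151]
```

```bash
python3 -m pendant '-0.6 2 0 0; -1.6 6 0 0; -2.7 10 0 0; -3.8 14 0 0; -5 18 0 0; -6 22 0 0; -7.2 26 0 0; -8.4 30 0 0; -9.4 34 0.5 0; -10.2 36.5 1.0 0; -10.2 36.9 1.1 0; -10.2 36.9 1.1 0' 0.8; python3 - <<'E'
from look import *
r=save("wrist","pics/w6.png",s=1.5)
R,p,s=tool();print(p,s["force"],s["grip_width"])
for l,z in [("open_hole",.032),("guard_middle",.032)]:
    print(l,[(np.round(x["at"],1).tolist(),round(x["p"],2),onz(r,x["at"],z)[:2].round(4).tolist()) for x in spot_point("wrist",l)[:4]])
print([ (x["at"],x["p"]) for x in spot_point("wrist","punch_tip")], proj(r,p+R@[0,0,.057]))
E
```

```text
t: 10.48
tool_pos: [0.5697, 0.1892, 0.1616]
eef_rot: [0.493, -3.102, 0.001]
force: [-0.4, -0.1, -1.5]
grip_width: 0.139
[0.57008225 0.18859728 0.16193257] [-0.32871695 -0.20615406 -0.90614156] 0.14324650664508312
open_hole [([256.2, 178.5], 0.8, [0.5721, 0.191])]
guard_middle [([217.0, 163.2], 0.9, [0.5688, 0.1412])]
[([254.0, 196.2], 0.82)] [254.73663242 192.54949283]
```

View pics/w6.png

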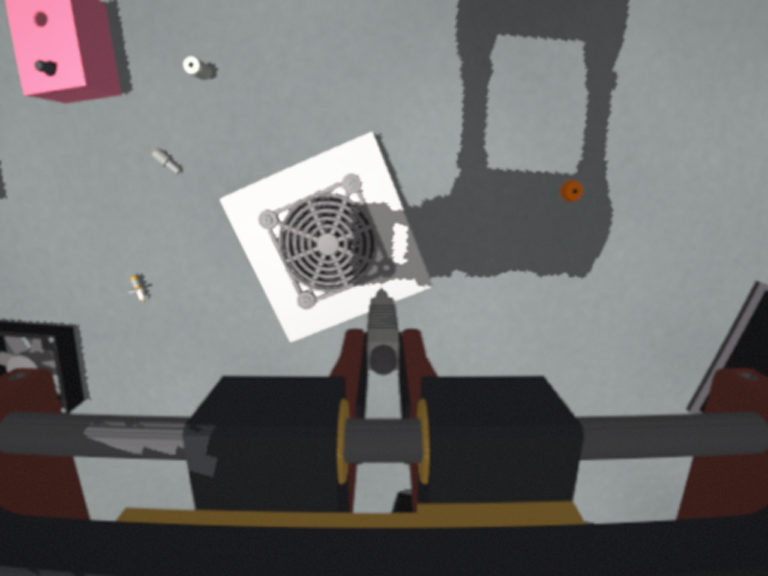

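```bash
python3 - <<'E'
from look import *
r=save("wrist","pics/w7.png",(215,150,285,210),9)
rs=save("scene","pics/s7.png",(290,180,360,250),8)
E
```

```text
(no output)
```

View pics/w7.png

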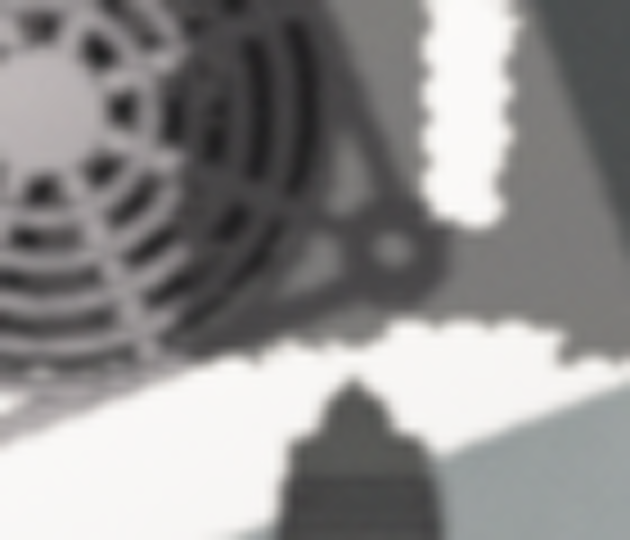

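View pics/s7.png

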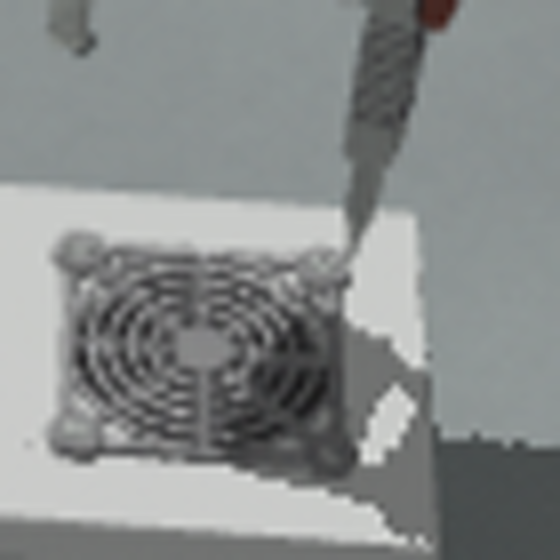

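```bash
python3 - <<'E'
from look import *
r=read_camera("wrist");rs=read_camera("scene");rt=read_camera("top")
h=(258.8,177.6)
for z in (.024,.028,.032): print(z,onz(r,h,z).round(4), onz(rs,(331.9,236.9),z).round(4),onz(rt,(164.4,224.9),z).round(4))
R,p,s=tool();tip=p+R@[0,0,.057]
print(proj(r,tip),proj(rs,tip),"tri tip",tri([(r,(254.4,192.4)),(rs,(333.75,211.9))]).round(4),tip, "tri hole",tri([(r,h),(rs,(331.9,236.9))]).round(4))
for c in ("scene","top"): print(c,[(x["at"],x["p"]) for x in spot_point(c,"open_hole")])
E
```

```text
0.024 [0.5728 0.1934 0.024 ] [0.5643 0.1916 0.024 ] [0.5691 0.2015 0.024 ]
0.028 [0.572  0.1931 0.028 ] [0.5674 0.1935 0.028 ] [0.5689 0.2007 0.028 ]
0.032 [0.5712 0.1928 0.032 ] [0.5705 0.1953 0.032 ] [0.5687 0.1998 0.032 ]
[255.84266883 192.26905107] [333.75101756 212.74189216] tri tip [0.5703 0.1876 0.1069] [0.57050666 0.18862574 0.10504383] tri hole [0.5707 0.1939 0.0315]
scene [([330.7, 232.4], 0.89)]
top [([167.0, 221.7], 0.62)]
```

```bash
python3 - <<'E'
from look import *
print(rows([.5712,.1937,.105]))
E
```

```text
[-0.227  0.438  5.699]
```

```bash
python3 -m pendant '-0.2 0.44 1.5 0; -0.2 0.44 3 0; -0.2 0.44 4.5 0; -0.2 0.44 5.5 0; -0.2 0.44 5.5 0; -0.2 0.44 5.5 0' 0.8; python3 - <<'E'
from look import *
r=save("wrist","pics/w8.png",(225,150,295,210),9)
rs=save("scene","pics/s8.png",(300,200,360,260),9)
rt=save("top","pics/t8.png",(140,195,190,245),9)
P=[]
for i in range(3):
    R,p,s=tool();P.append(p);read_camera("top")
print(np.array(P).round(4)); tip=p+R@[0,0,.057]
print(proj(r,tip),proj(rs,tip))
E
```

```text
t: 11.78
tool_pos: [0.5712, 0.1939, 0.1075]
eef_rot: [-0.492, 3.102, 0.0]
force: [0.3, 1.1, -0.8]
grip_width: 0.14
[[0.5713 0.1939 0.1078]
 [0.5712 0.1939 0.1077]
 [0.5711 0.1939 0.1075]]
[255.48150882 192.3111325 ] [332.27840851 231.25074217]
```

View pics/w8.png

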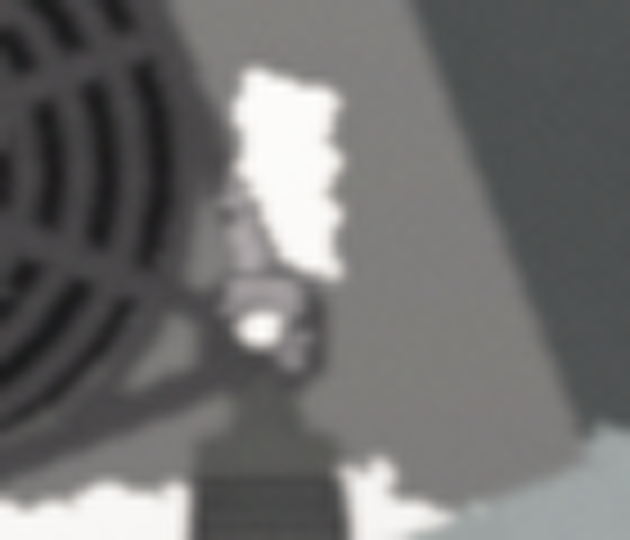

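View pics/s8.png

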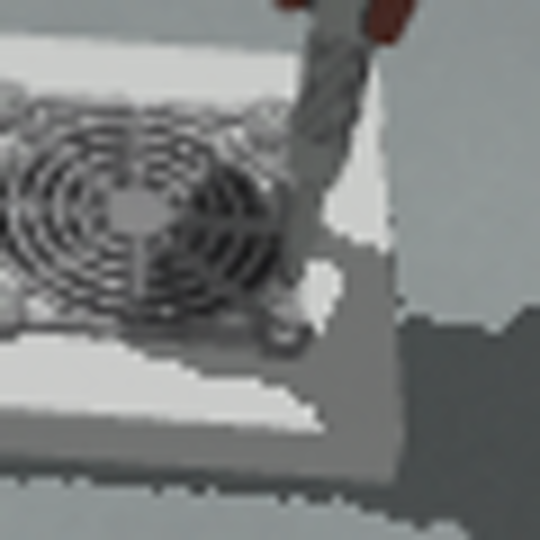

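```bash
python3 - <<'E'
from look import *
r=read_camera("wrist");rs=read_camera("scene")
R,p,s=tool();tip=p+R@[0,0,.057]
print(tip)
for z in (.024,.028,.030,.032): print(z,proj(r,[tip[0],tip[1],z]),proj(rs,[tip[0],tip[1],z]), onz(r,(253.9,186.3),z).round(4))
def up(r,b,s,fn):
    im=cv2.cvtColor(r["color"],cv2.COLOR_RGB2BGR)[b[1]:b[3],b[0]:b[2]]
    im=cv2.convertScaleAbs(im,alpha=1.8)
    cv2.imwrite(fn,cv2.resize(im,None,fx=s,fy=s,interpolation=cv2.INTER_NEAREST))
up(r,(240,176,272,200),24,"pics/w9.png"); up(rs,(318,222,350,246),24,"pics/s9.png")
E
```

```text
[0.57098247 0.19389527 0.05014136]
0.024 [255.43394942 185.36501959] [330.82715319 239.02260376] [0.5724 0.1927 0.024 ]
0.028 [255.43884258 186.31355923] [331.04923424 237.85904658] [0.5715 0.1924 0.028 ]
0.03 [255.44133828 186.79740086] [331.16070339 237.27486725] [0.571  0.1922 0.03  ]
0.032 [255.4438676  187.28779586] [331.27245965 236.68907916] [0.5705 0.1921 0.032 ]
```

View pics/w9.png

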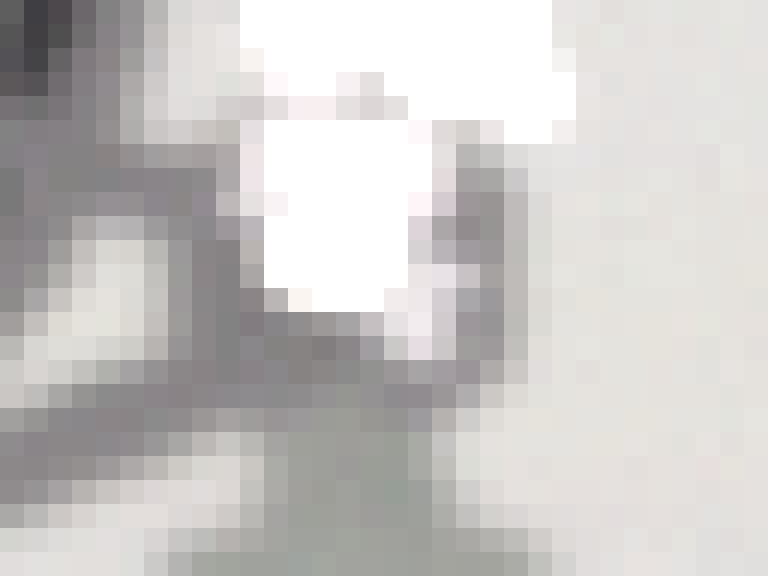

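View pics/s9.png

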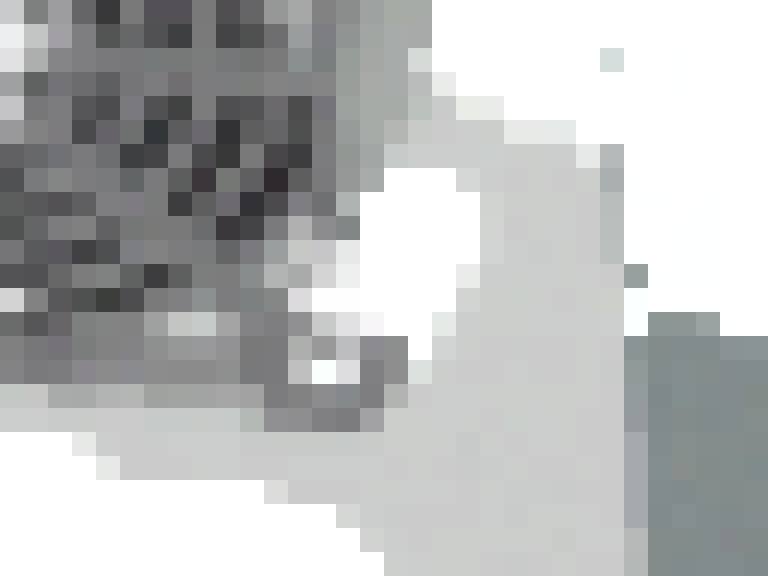

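```bash
python3 -m pendant '0 0 0.5 0; 0 0 1.0 0; 0 0 1.35 0; 0 0 1.35 0; 0 0 1.35 0' 0.8; cat > pair.py <<'E'
from look import *
import sys
def up(r,b,s,a=1.8):
    im=cv2.cvtColor(r["color"],cv2.COLOR_RGB2BGR)[b[1]:b[3],b[0]:b[2]]
    im=cv2.convertScaleAbs(im,alpha=a)
    return cv2.resize(im,None,fx=s,fy=s,interpolation=cv2.INTER_CUBIC)
r=read_camera("wrist");rs=read_camera("scene")
A=up(r,(238,174,274,210),11);B=up(rs,(314,218,350,254),11)
R,p,s=tool();tip=p+R@[0,0,.057]
print(p.round(4),s["force"].round(2),s["grip_width"],"tipFK",proj(r,tip).round(1),proj(rs,tip).round(1))
cv2.imwrite(sys.argv[1],np.hstack([A,B]))
E
python3 pair.py pics/p10.png
```

```text
t: 12.8
tool_pos: [0.5709, 0.1939, 0.0935]
eef_rot: [-0.492, 3.103, 0.0]
force: [0.3, -0.2, -1.8]
grip_width: 0.139
[0.571  0.1939 0.0937] [ 0.63  0.11 -0.76] 0.14326876085261575 tipFK [255.4 192.4] [331.5 235.3]
```

View pics/p10.png

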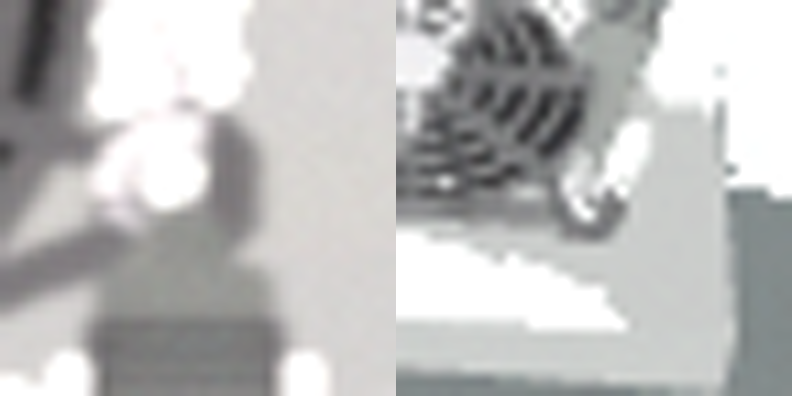

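```bash
python3 -m pendant '0 -0.03 0 0; 0 -0.03 0.3 0; 0 -0.03 0.3 0;  0 -0.03 0.3 0' 0.8; cat > fz.py <<'E'
from look import *
F=[]
for i in range(4):
    s=sensors.sense();F.append(s["force"]);read_camera("top")
print(s["tool_pos"].round(4),np.mean(F,0).round(2),np.array(F)[:,2].round(2),s["t"])
E
python3 fz.py;python3 pair.py pics/p11.png
```

```text
t: 13.4
tool_pos: [0.5709, 0.1936, 0.0903]
eef_rot: [0.492, -3.103, 0.0]
force: [-0.3, -0.2, -1.1]
grip_width: 0.139
[0.571  0.1936 0.0905] [-0.28 -0.18 -1.02] [-1.06 -1.67 -0.06 -1.29] 13.55
[0.571  0.1936 0.0905] [ 0.45  0.5  -1.94] 0.14099176689125378 tipFK [255.5 192.3] [331.2 236.2]
```

View pics/p11.png

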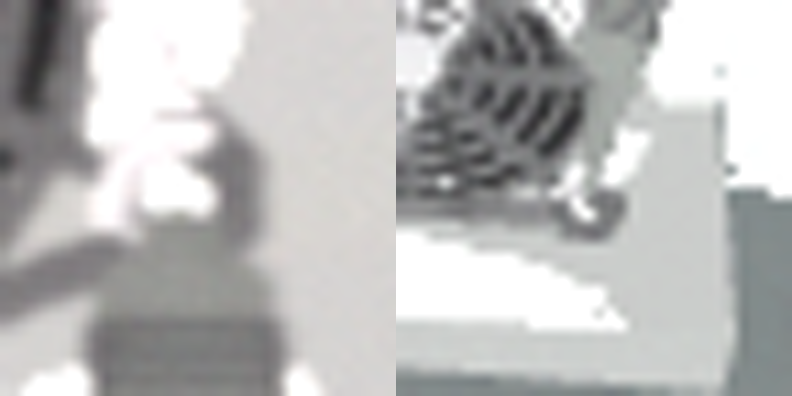

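```bash
python3 -m pendant '0 0 0.1 0; 0 0 0.2 0; 0 0 0.2 0' 0.8; python3 fz.py;python3 pair.py pics/p12.png; python3 -m pendant '0 0 0.05 0; 0 0 0.05 0' 0.8;python3 -m pendant '0 0 0.05 0; 0 0 0.05 0' 0.8
```

```text
t: 14.08
tool_pos: [0.5709, 0.1936, 0.0883]
eef_rot: [0.492, -3.103, 0.0]
force: [0.5, -0.1, -0.8]
grip_width: 0.143
[0.571  0.1936 0.0885] [ 0.29  0.18 -0.9 ] [-0.79 -0.49 -0.9  -1.42] 14.225
[0.571  0.1936 0.0885] [-0.64 -0.51 -0.53] 0.14059867704000817 tipFK [255.4 192.3] [331.1 236.8]
t: 14.62
tool_pos: [0.5709, 0.1936, 0.0879]
eef_rot: [0.492, -3.103, 0.0]
force: [0.5, -1.3, -1.3]
grip_width: 0.145
t: 14.88
tool_pos: [0.5709, 0.1936, 0.0874]
eef_rot: [0.492, -3.103, -0.0]
force: [0.2, 0.2, -1.0]
grip_width: 0.138
```

View pics/p12.png

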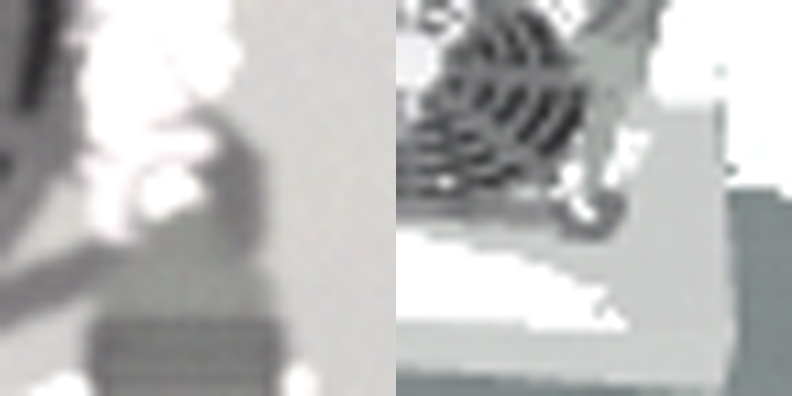

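```bash
for i in 1 2 3; do :; done; python3 -m pendant '0 0 0.05 0; 0 0 0.05 0' 0.8 | grep -E 'pos|force'; python3 -m pendant '0 0 0.05 0; 0 0 0.05 0' 0.8| grep -E 'pos|force'; python3 pair.py pics/p13.png
```

```text
tool_pos: [0.571, 0.1936, 0.0869]
force: [0.7, 0.1, 0.2]
tool_pos: [0.5709, 0.1936, 0.0864]
force: [0.8, -0.3, -1.3]
[0.571  0.1936 0.0864] [ 0.28  0.32 -0.22] 0.1406414729556743 tipFK [255.5 192.3] [331.  237.4]
```

View pics/p13.png

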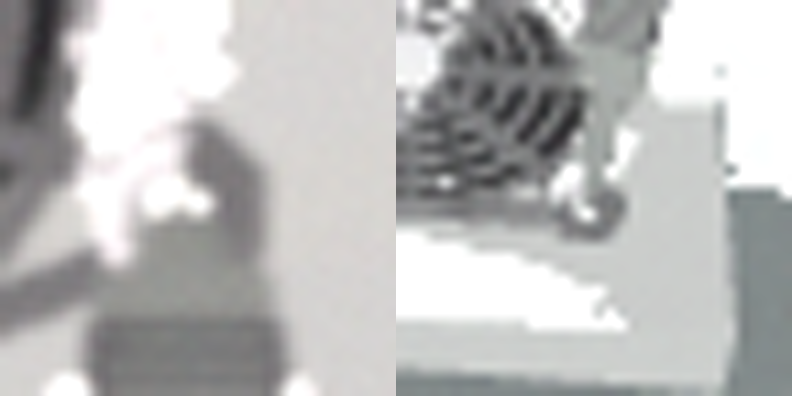

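```bash
python3 -m pendant '0 0 0.05 0; 0 0 0.05 0' 0.8 | grep -E 'pos|force'; python3 -m pendant '0 0 0.05 0; 0 0 0.05 0' 0.8| grep -E 'pos|force';  python3 pair.py pics/p14.png
```

```text
tool_pos: [0.5709, 0.1936, 0.0858]
force: [-0.1, 0.4, -0.4]
tool_pos: [0.5709, 0.1936, 0.0854]
force: [-1.5, -1.6, 0.2]
[0.571  0.1936 0.0854] [-0.75 -0.33 -1.58] 0.13634500942660954 tipFK [255.4 192.3] [331.  237.7]
```

View pics/p14.png

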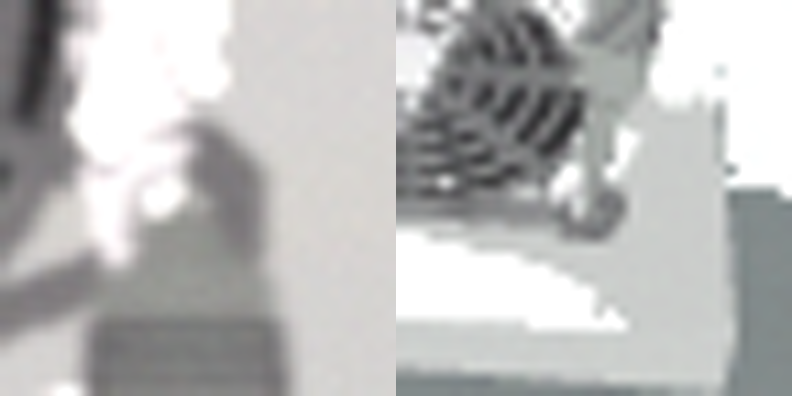

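```bash
python3 -m pendant '0 0 0.04 0; 0 0 0.04 0' 0.8 | grep -E 'pos|force'; python3 -m pendant '0 0 0.04 0; 0 0 0.04 0' 0.8| grep -E 'pos|force'; python3 fz.py
```

```text
tool_pos: [0.571, 0.1936, 0.085]
force: [0.0, -0.4, -0.7]
tool_pos: [0.5709, 0.1936, 0.0845]
force: [-0.0, 0.5, -1.3]
[0.571  0.1936 0.0846] [ 0.13  0.03 -0.52] [-1.28 -0.26 -0.46 -0.08] 16.725
```

```bash
python3 -m pendant '0 0 0.04 0; 0 0 0.04 0' 0.8 | grep -E 'pos|force'; python3 fz.py; python3 -m pendant '0 0 0.04 0; 0 0 0.04 0' 0.8| grep -E 'pos|force'; python3 fz.py; python3 pair.py pics/p15.png
```

```text
tool_pos: [0.571, 0.1936, 0.0844]
force: [0.7, -1.1, -0.3]
[0.571  0.1936 0.0843] [ 0.73 -0.27 -0.35] [-0.32 -0.52  0.1  -0.65] 17.175
tool_pos: [0.5711, 0.1936, 0.0841]
force: [-0.2, 0.2, 0.5]
[0.5711 0.1936 0.084 ] [0.34 0.4  0.9 ] [0.49 1.26 0.72 1.14] 17.625
[0.5711 0.1936 0.084 ] [-1.14  1.    0.84] 0.14041731951645958 tipFK [255.5 192.3] [330.9 238.1]
```

View pics/p15.png

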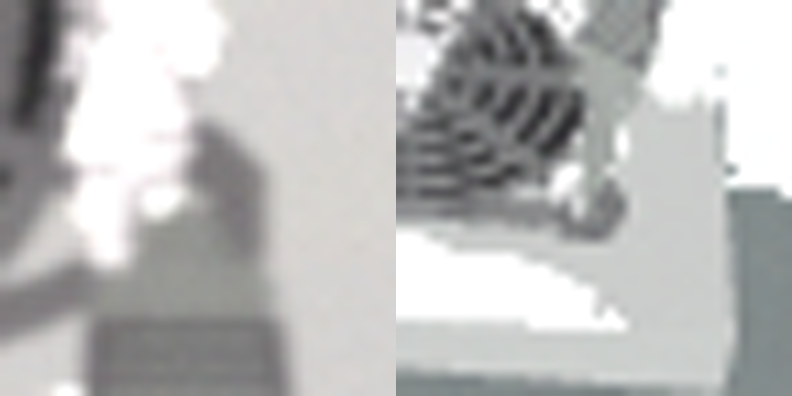

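```bash
python3 -m pendant '0 0 0.05 0; 0 0 0.05 0' 0.8 | grep -E 'pos|force'; python3 fz.py; python3 -m pendant '0 0 0.05 0; 0 0 0.05 0' 0.8| grep -E 'pos|force'; python3 fz.py
```

```text
tool_pos: [0.5711, 0.1936, 0.0836]
force: [-1.0, 0.2, 2.2]
[0.5711 0.1936 0.0836] [-0.33 -0.23  2.48] [2.19 2.87 2.65 2.21] 18.175
tool_pos: [0.5712, 0.1936, 0.0832]
force: [-0.3, -0.3, 3.9]
[0.5711 0.1936 0.0832] [ 0.1  -0.58  4.93] [3.91 5.52 4.83 5.48] 18.625
```

```bash
python3 -m pendant '0 0 0.04 0; 0 0 0.08 0; 0 0 0.08 0' 0.8 | grep -E 'pos|force'; python3 fz.py; python3 pair.py pics/p16.png; python3 - <<'E'
from look import *
save("scene","pics/s16.png",(300,170,380,260),6)
E
```

```text
tool_pos: [0.5713, 0.1937, 0.0828]
force: [-0.8, -0.3, 6.5]
[0.5713 0.1937 0.0828] [-0.15 -0.45  6.33] [6.48 6.05 6.63 6.14] 19.2
[0.5713 0.1937 0.0828] [-0.37 -0.38  6.16] 0.1430932238255005 tipFK [255.4 192.3] [330.7 238.6]
```

View pics/p16.png

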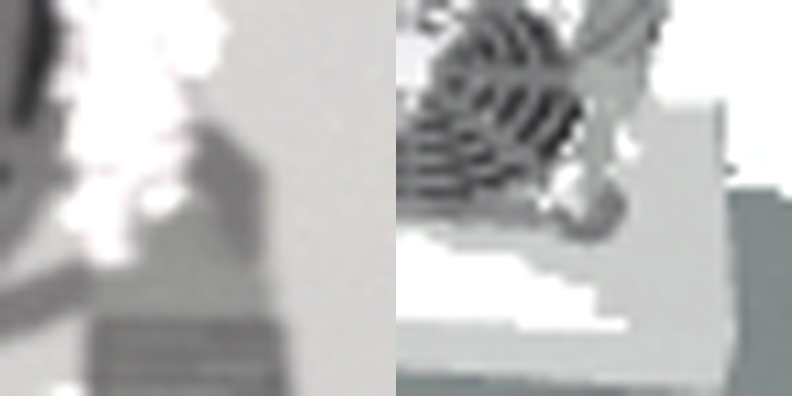

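View pics/s16.png

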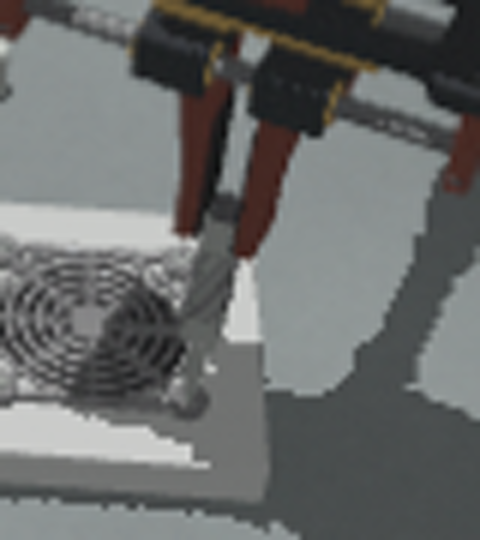

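```bash
python3 -m pendant '0 0 0.04 0; 0 0 0.08 0; 0 0 0.08 0' 0.8 | grep -E 'pos|force'; python3 fz.py; python3 - <<'E'
from look import *
print(sensors.sense()["torque"])
E
```

```text
tool_pos: [0.5716, 0.1938, 0.0825]
force: [-0.5, -0.4, 8.7]
[0.5716 0.1937 0.0825] [-0.14  0.5   8.16] [8.66 7.86 7.8  8.3 ] 19.925
[ 0.00549204  0.06076206 -0.01888161]
```

```bash
python3 -m pendant '0 0 0.06 0; 0 0 0.12 0; 0 0 0.12 0' 0.8 | grep -E 'pos|force'; python3 fz.py;  python3 pair.py pics/p17.png
```

```text
tool_pos: [0.5719, 0.1939, 0.0821]
force: [-0.8, -0.4, 10.0]
[0.5719 0.1939 0.082 ] [-0.13  0.25 10.13] [ 9.97 10.44  9.91 10.2 ] 20.5
[0.5719 0.1938 0.082 ] [-1.31  1.05  9.51] 0.14350643667849725 tipFK [255.4 192.3] [330.6 239. ]
```

View pics/p17.png

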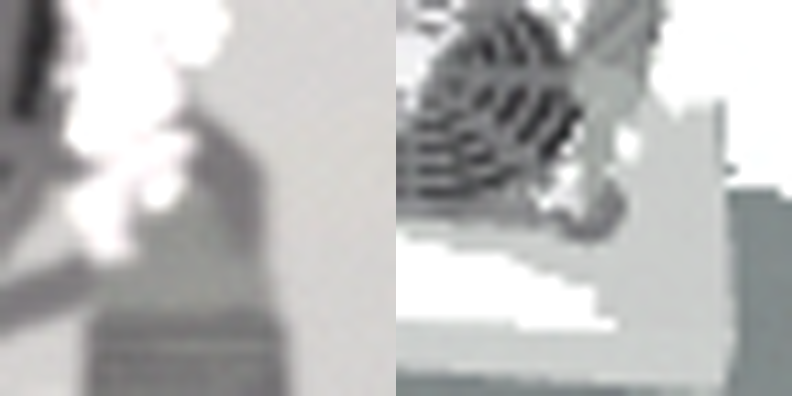

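```bash
python3 - <<'E'
from look import *
r=save("wrist","pics/w18.png",(220,170,290,290),5)
a=cv2.imread("pics/w18.png");b=cv2.imread("pics/w6.png");b=cv2.resize(b,(512,384))[170:290,220:290];b=cv2.resize(b,None,fx=5,fy=5)
cv2.imwrite("pics/w19.png",np.hstack([b,a]))
print(tool()[2]["eef_rot"])
E
```

```text
[-4.91640579e-01  3.09954277e+00  7.00068876e-04]
```

View pics/w19.png

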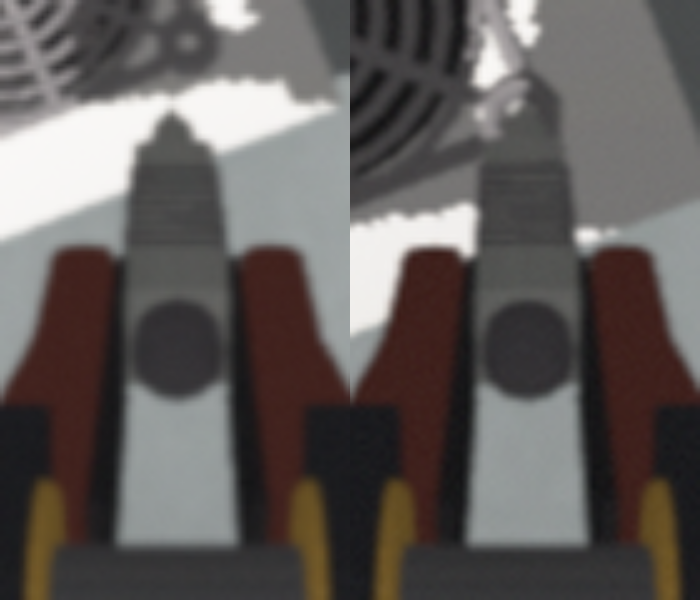

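```bash
cat > ov.py <<'E'
from look import *
import sys
r=read_camera("wrist");R,p,s=tool();T0=np.array(r["camera_from_world"])
cx,cy,zm=map(float,sys.argv[1:4])
def ov(fn,crop,sc,tcp,a):
    rr=dict(r);T=T0.copy();T[:3,3]=T0[:3,3]-T0[:3,:3]@(np.array(tcp)-p);rr["camera_from_world"]=T
    im=cv2.convertScaleAbs(cv2.imread(fn),alpha=a)
    for rad,z,c in ((.008,zm,(0,0,255)),(.0045,zm,(0,160,0)),(.0025,zm-.004,(255,0,0))):
        q=[(proj(rr,[cx+rad*np.cos(t),cy+rad*np.sin(t),z])-crop+0.5)*sc for t in np.linspace(0,6.283,40)]
        cv2.polylines(im,[np.int32(np.array(q)*16)],True,c,1,cv2.LINE_AA,4)
    return im
A=ov("pics/w7.png",(215,150),9,(.5701,.1886,.1619),1.6)[140:400,230:560]
B=ov("pics/w8.png",(225,150),9,(.5712,.1939,.1077),1.6)[200:460,100:430]
cv2.imwrite(sys.argv[4],np.hstack([A,B]))
E
python3 ov.py .5713 .193 .031 pics/ov1.png
```

```text
(no output)
```

View pics/ov1.png

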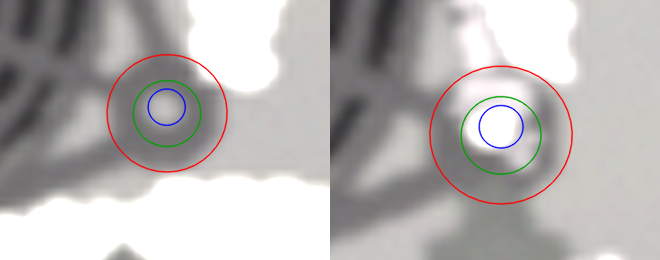

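```bash
python3 -m pendant '0.02 -0.02 0.06 0; 0.04 -0.03 0.12 0; 0.04 -0.03 0.12 0' 0.8 | grep -E 'pos|force'; python3 fz.py
```

```text
tool_pos: [0.572, 0.1936, 0.0817]
force: [0.1, -0.9, 12.8]
[0.572  0.1936 0.0817] [2.900e-01 1.000e-02 1.268e+01] [12.79 12.33 12.89 12.73] 21.275
```

```bash
python3 -m pendant '0.01 0 0.03 0; 0.02 0 0.06 0; 0.02 0 0.06 0; 0.02 0 0.06 0; 0.02 0 0.06 0; 0.02 0 0.06 0; 0.02 0 0.06 0; 0.02 0 0.06 0; 0.02 0 0.06 0; 0.02 0 0.06 0' 0.8 | grep -E 'pos|force'; python3 fz.py; python3 pair.py pics/p20.png; python3 - <<'E'
from look import *
save("scene","pics/s20.png",(290,160,370,260),6)
E
```

```text
tool_pos: [0.572, 0.1936, 0.0814]
force: [0.3, 0.9, 13.8]
[0.572  0.1936 0.0815] [-0.37  0.21 13.54] [13.81 13.79 12.97 13.61] 22.725
[0.572  0.1936 0.0815] [-0.75  0.11 14.22] 0.14156091273765223 tipFK [255.4 192.3] [330.4 239.2]
```

View pics/p20.png

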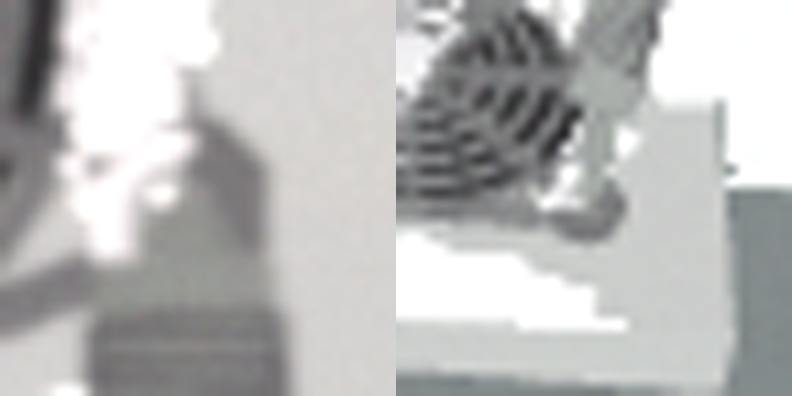

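View pics/s20.png

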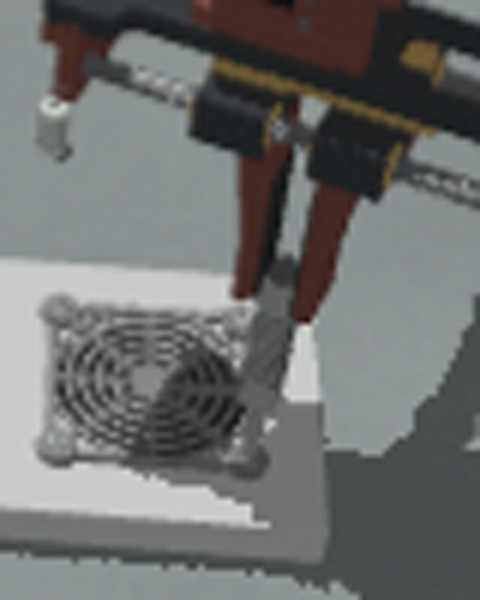

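Lateral force is near zero under about 14.5 N of contact. The tip is therefore flat on the tray inside the 5 mm throat, not on the countersink. Next I lift straight up.

```bash
python3 -m pendant '0 0 -0.2 0; 0 0 -0.5 0; 0 0 -0.8 0; 0 0 -1.3 0; 0 0 -2 0; 0 0 -3 0; 0 0 -4.2 0; 0 0 -5.5 0; 0 0 -6 0; 0 0 -6 0; 0 0 -6 0' 0.8; python3 fz.py; python3 - <<'E'
from look import *
r=save("wrist","pics/w21.png",s=1.5)
print([(x["at"],x["p"]) for x in spot_point("wrist","punch_tip")]);R,p,s=tool();print(R.round(3),rows([.5877,-.1935,.172]))
E
```

```text
t: 24.3
tool_pos: [0.5703, 0.1931, 0.1377]
eef_rot: [0.492, -3.102, 0.0]
force: [0.3, -0.2, -1.2]
grip_width: 0.139
[0.5702 0.193  0.1376] [-0.25  0.1  -0.71] [-1.2  -0.45 -0.7  -0.47] 24.45
[([255.3, 193.9], 0.74), ([252.7, 192.7], 0.69)]
[[-0.951 -0.309 -0.001]
 [-0.309  0.951 -0.   ]
 [ 0.001  0.    -1.   ]] [ 10.313 -37.297  -3.404]
```

View pics/w21.png

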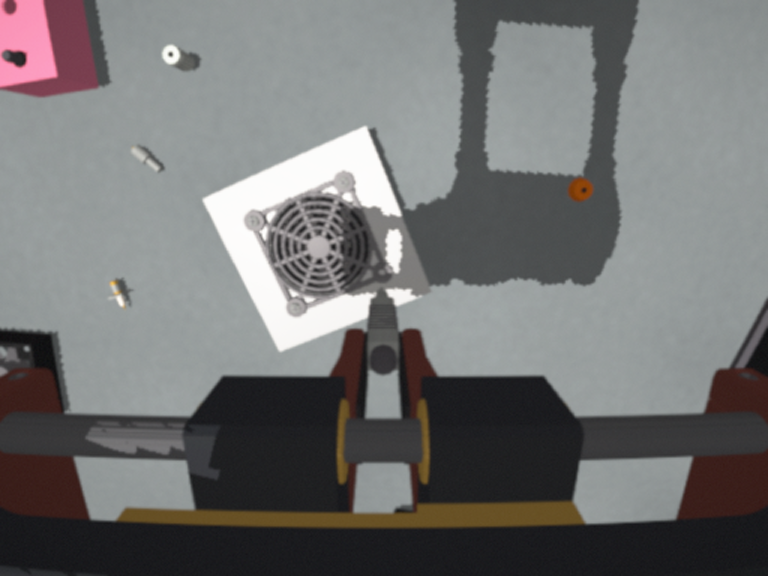

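```bash
python3 -m pendant '0.2 -0.6 -2 0; 1 -3.6 -3.4 0; 2.1 -7.6 -3.4 0; 3.2 -11.6 -3.4 0; 4.3 -15.6 -3.4 0; 5.4 -19.6 -3.4 0; 6.5 -23.6 -3.4 0; 7.6 -27.6 -3.4 0; 8.7 -31.6 -3.4 0; 9.8 -35.4 -3.4 0; 10.3 -37.2 -3.4 0; 10.3 -37.2 -3.4 0' 0.8; python3 - <<'E'
from look import *
r=save("wrist","pics/w22.png",(220,140,290,260),5)
a=cv2.imread("pics/w22.png");b=cv2.imread("pics/w5.png");b=cv2.resize(b,(512,384))[140:260,220:290];b=cv2.resize(b,None,fx=5,fy=5)
cv2.imwrite("pics/w23.png",np.hstack([b,a]))
print(tool()[1],rows([.5877,-.1935,.172]))
E
```

```text
t: 26.1
tool_pos: [0.5877, -0.1933, 0.1729]
eef_rot: [-0.489, 3.103, -0.0]
force: [-0.7, 0.8, 0.2]
grip_width: 0.143
[ 0.58776298 -0.19213012  0.17277558] [ 0.048 -0.128  0.077]
```

View pics/w23.png

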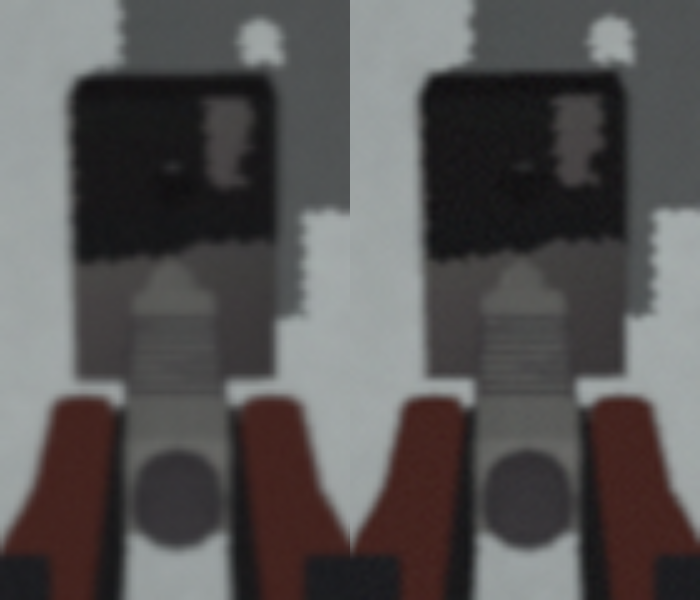

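```bash
python3 fz.py; python3 - <<'E'
from look import *
print(tool()[1].round(4),rows([.5877,-.1935,.104]))
E
```

```text
[ 0.5879 -0.1911  0.1726] [-0.22  0.19 -0.96] [-0.69 -0.98 -0.77 -1.4 ] 26.3
[ 0.5879 -0.1911  0.1725] [ 0.092 -0.224  6.854]
```

```bash
python3 -m pendant '0.05 -0.22 2 0; 0.05 -0.22 4 0; 0.05 -0.22 5.8 0; 0.05 -0.22 5.8 0; 0.05 -0.22 5.8 0; 0.05 -0.22 5.8 0' 0.8; python3 fz.py; python3 - <<'E'
from look import *
r=save("wrist","pics/w24.png",(220,140,290,260),6)
rs=save("scene","pics/s24.png",(185,115,245,190),8)
print(rows([.5877,-.1935,.0633]))
E
```

```text
t: 27.1
tool_pos: [0.5884, -0.195, 0.1154]
eef_rot: [-0.492, 3.101, -0.002]
force: [-0.6, 0.6, -0.6]
grip_width: 0.143
[ 0.5882 -0.1949  0.1151] [-0.21  0.11 -0.62] [-0.58 -0.61 -0.55 -0.74] 27.25
[-0.013  0.134  5.123]
```

View pics/w24.png

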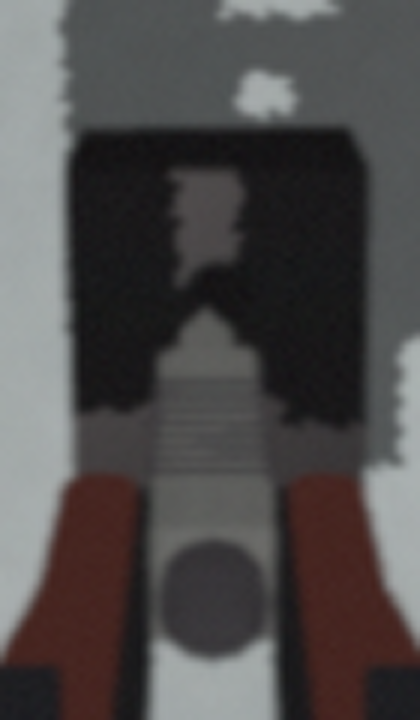

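View pics/s24.png

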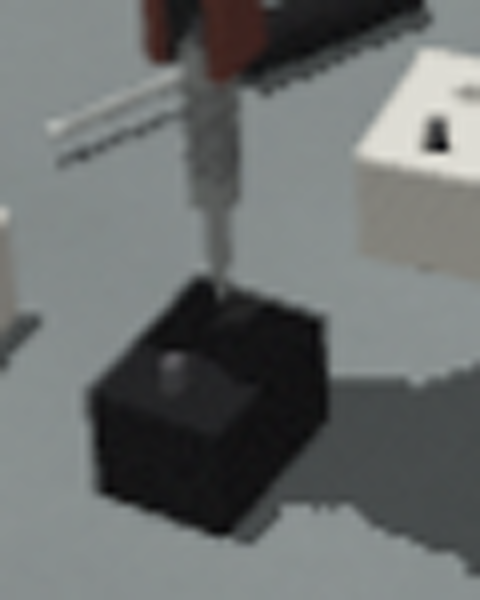

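```bash
python3 -m pendant '0 0.13 0 0; 0 0.13 0.4 0;0 0.13 0.8 0;0 0.13 0.8 0; 0 0.13 0.8 0; 0 0.13 0.8 0' 0.8; python3 fz.py; python3 - <<'E'
from look import *
print(rows([.5877,-.1935,.0633]))
E
```

```text
t: 28.15
tool_pos: [0.5875, -0.1936, 0.1064]
eef_rot: [-0.492, 3.103, -0.0]
force: [-0.2, 0.0, -1.0]
grip_width: 0.137
[ 0.5875 -0.1936  0.1064] [-0.05  0.24 -0.79] [-0.97 -0.72 -1.17 -0.31] 28.3
[-1.900e-02 -1.000e-03  4.305e+00]
```

```bash
python3 -m pendant '0 0 0.4 0; 0 0 0.8 0; 0 0 1.2 0; 0 0 1.5 0; 0 0 1.5 0' 0.8|grep -E 'pos|force'; python3 fz.py; python3 -m pendant '0 0 0.3 0; 0 0 0.6 0; 0 0 0.9 0;  0 0 0.9 0' 0.8|grep -E 'pos|force'; python3 fz.py
```

```text
tool_pos: [0.5872, -0.1934, 0.0908]
force: [-0.2, -0.9, -1.2]
[ 0.5875 -0.1935  0.0914] [ 0.1  -0.42 -0.96] [-1.23 -1.44 -0.2  -0.94] 29.125
tool_pos: [0.5872, -0.1935, 0.0817]
force: [-0.2, 0.3, -0.7]
[ 0.5875 -0.1935  0.0823] [-0.07 -0.03 -0.58] [-0.66 -0.47 -1.38  0.2 ] 29.825
```

No contact force, so the tip is well inside the hole. I continue down.

```bash
python3 -m pendant '0 0 0.3 0; 0 0 0.6 0; 0 0 0.9 0;  0 0 1.2 0; 0 0 1.4 0; 0 0 1.4 0; 0 0 1.4 0' 0.8|grep -E 'pos|force'; python3 fz.py; python3 -m pendant '0 0 0.1 0; 0 0 0.2 0; 0 0 0.3 0; 0 0 0.3 0; 0 0 0.3 0' 0.8|grep -E 'pos|force'; python3 fz.py
```

```text
tool_pos: [0.5875, -0.1935, 0.0683]
force: [0.1, -0.2, -1.1]
[ 0.5875 -0.1936  0.0684] [-0.22  0.14 -0.92] [-1.08 -0.45 -1.54 -0.62] 30.9
tool_pos: [0.5875, -0.1935, 0.0652]
force: [-0.2, -0.5, -2.0]
[ 0.5875 -0.1935  0.0653] [-0.1  -0.11 -0.86] [-1.96 -0.93 -0.32 -0.23] 31.725
```

```bash
python3 -m pendant '0 0 0.1 0; 0 0 0.1 0; 0 0 0.1 0' 0.8|grep -E 'pos|force'; python3 fz.py; python3 -m pendant '0 0 0.1 0; 0 0 0.1 0; 0 0 0.1 0' 0.8|grep -E 'pos|force'; python3 fz.py
```

```text
tool_pos: [0.5874, -0.1935, 0.0642]
force: [-0.3, -0.6, -0.4]
[ 0.5875 -0.1935  0.0643] [-0.29 -0.5  -0.88] [-0.4  -1.21 -0.68 -1.24] 32.3
tool_pos: [0.5875, -0.1936, 0.0633]
force: [-0.0, -1.0, -0.5]
[ 0.5875 -0.1936  0.0633] [ 0.34 -0.27 -0.05] [-0.53  0.21  0.53 -0.43] 32.875
```

```bash
python3 -m pendant '0 0 0.05 0; 0 0 0.05 0; 0 0 0.05 0' 0.8|grep -E 'pos|force'; python3 fz.py; python3 -m pendant '0 0 0 0; 0 0 0 0; 0 0 0 0; 0 0 0 0; 0 0 0 0; 0 0 0 0; 0 0 0 0' 4.5; python3 - <<'E'
from look import *
save("wrist","pics/w30.png",(190,130,320,280),4)
save("scene","pics/s30.png",(185,115,245,190),8)
E
```

```text
tool_pos: [0.5877, -0.1936, 0.0632]
force: [0.4, -1.0, 2.9]
[ 0.5877 -0.1936  0.0632] [-0.28 -0.36  3.46] [2.86 3.67 3.91 3.37] 33.45
t: 34.38
tool_pos: [0.5875, -0.1935, 0.0628]
eef_rot: [-0.492, 3.103, -0.0]
force: [0.9, -0.6, 0.1]
grip_width: 0.514
```

View pics/w30.png

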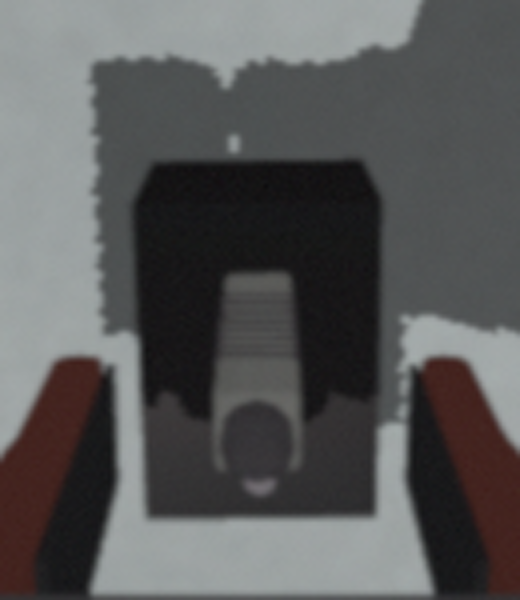

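View pics/s30.png

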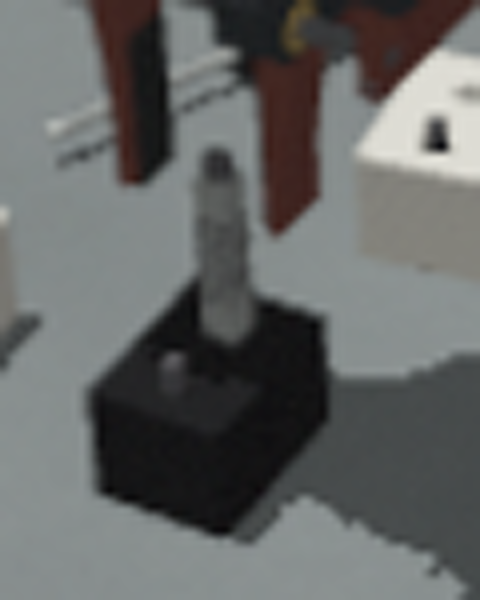

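The punch is standing in the black block with the shoulder seated. The fingers are clear on both sides, at (75,400) and (450,400) in the crop. Next I rise straight up and use the wrist camera to check the hole.

```bash
python3 -m pendant '0 0 -1 0; 0 0 -3 0; 0 0 -5 0; 0 0 -8 0; 0 0 -8 0' 4.5|grep -E 't:|pos|force'; python3 - <<'E'
from look import *
R,p,s=tool();print(rows(np.array([.571,.193,.13])+R@[-.03,.05,0]))
save("wrist","pics/w31.png",(190,110,320,260),4)
save("scene","pics/s31.png",(185,115,245,190),8)
E
```

```text
t: 35.1
tool_pos: [0.5892, -0.1942, 0.1476]
eef_rot: [-0.491, 3.096, -0.006]
force: [1.1, 1.1, -0.7]
[-13.238  42.394   1.639]
```

View pics/w31.png

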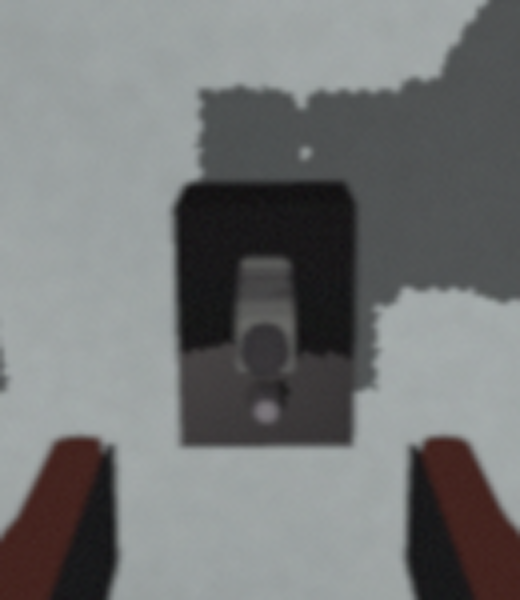

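```bash
python3 -m pendant '-1.2 4 0 0; -2.7 9 0 0; -4.3 14 0 0; -5.9 19 0 0; -7.4 24 0 0; -9 29 0 0; -10.5 34 0 0; -12 38.5 0 0; -13 41.5 1 0; -13.2 42.4 1.6 0; -13.2 42.4 1.6 0; -13.2 42.4 1.6 0' 4.5|grep -E 't:|pos|force'; python3 - <<'E'
from look import *
r=save("wrist","pics/w32.png",s=1.5)
q=proj(r,[.571,.193,.03]);print(q)
q=q.astype(int);im=cv2.cvtColor(r["color"],cv2.COLOR_RGB2BGR)[q[1]-15:q[1]+16,q[0]-15:q[0]+16]
cv2.imwrite("pics/w33.png",cv2.resize(im,None,fx=18,fy=18,interpolation=cv2.INTER_CUBIC))
E
```

```text
t: 36.7
tool_pos: [0.582, 0.2491, 0.1268]
eef_rot: [0.49, -3.103, 0.001]
force: [0.5, 0.3, 0.3]
[208.15997216 157.0038264 ]
```

View pics/w32.png

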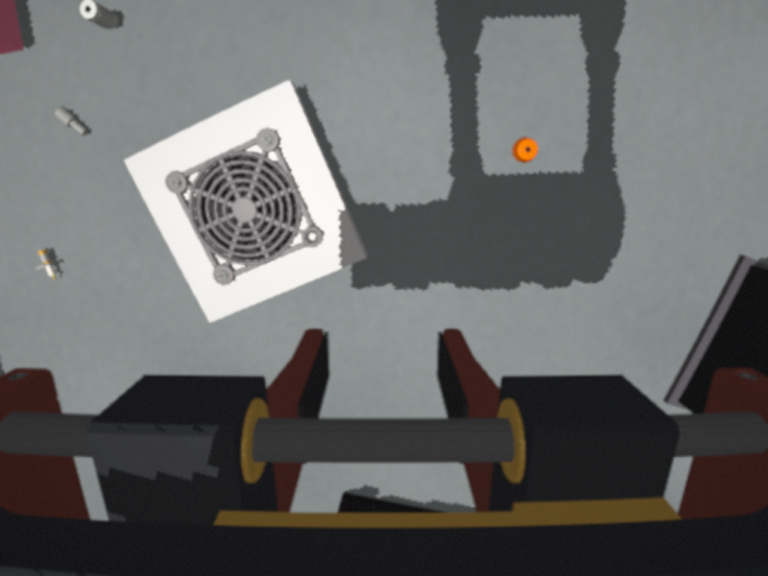

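View pics/w33.png

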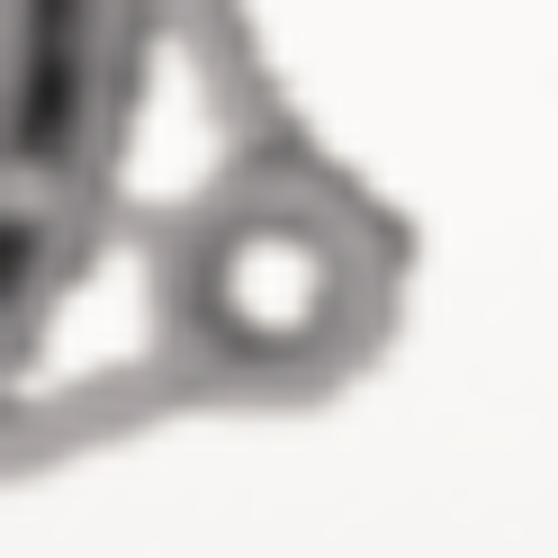

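```bash
python3 - <<'E'
from look import *
r=read_camera("wrist")
for z in (.022,.025,.028,.03): print(z,onz(r,(207.7,157.1),z).round(4))
x=spot_point("wrist","open_hole");print(x)
# guard screws & hole for the plane height: fitted pixel centres
pts=np.array([(267,140),(176,182),(223,273)])/1.5
for z in (.026,.03,.034,.038):
    q=[onz(r,p,z)[:2] for p in pts]; print(z,[round(np.linalg.norm(q[i]-q[j])*1000,1) for i,j in((0,1),(1,2),(0,2))], (q[0]+q[2]-q[1]).round(4))
E
```

```text
0.022 [0.573  0.1917 0.022 ]
0.025 [0.5725 0.192  0.025 ]
0.028 [0.5719 0.1923 0.028 ]
0.03 [0.5715 0.1926 0.03  ]
[{'at': [348.3, 97.8], 'p': 0.16}]
0.026 [np.float64(71.9), np.float64(71.4), np.float64(100.8)] [0.5725 0.1919]
0.03 [np.float64(70.9), np.float64(70.4), np.float64(99.5)] [0.5718 0.1923]
0.034 [np.float64(70.0), np.float64(69.5), np.float64(98.2)] [0.571  0.1928]
0.038 [np.float64(69.0), np.float64(68.5), np.float64(96.8)] [0.5702 0.1933]
```

The wrist view is clear of the arm and shows the open hole at (208,157) native, with the guard intact. The loose parts look untouched. The hole is within about 1 mm of where the tip pressed. One last check of the whole scene, then hand in.

```bash
python3 - <<'E'
from look import *
rs=read_camera("scene");rt=read_camera("top")
def crop(r,b):
    im=cv2.cvtColor(r["color"],cv2.COLOR_RGB2BGR)[b[1]:b[3],b[0]:b[2]]
    return cv2.resize(im,(390,390),interpolation=cv2.INTER_CUBIC)
cv2.imwrite("pics/end.png",np.hstack([crop(rs,(180,115,245,180)),crop(rt,(220,120,410,310))]))
for l in ["sma_plug","sma_jack","spacer","screw","screwdriver","fan","foot"]:
    print(l,[(onz(rt,x["at"],0)[:2].round(3).tolist()) for x in spot_point("top",l)[:1]])
print(sensors.sense()["t"],sensors.sense()["force"])
E
```

```text
sma_plug [[0.545, -0.006]]
sma_jack [[0.659, -0.006]]
spacer [[0.469, -0.001]]
screw []
screwdriver [[0.452, -0.357]]
fan [[0.764, -0.092]]
foot [[0.579, 0.205]]
37.3 [ 0.56202282 -1.0363848  -0.13740133]
```

View pics/end.png

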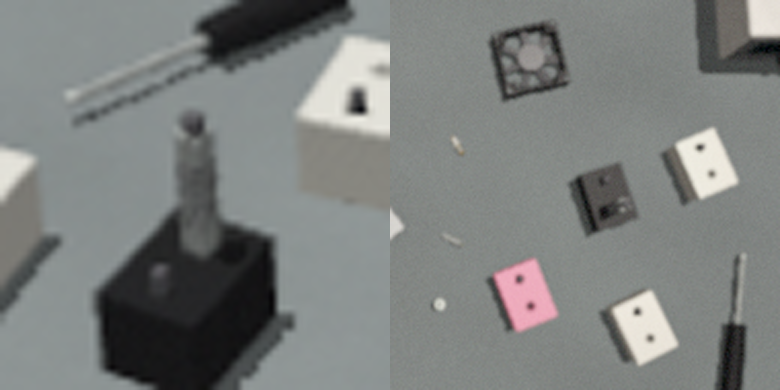

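The punch stands upright in the black block, and the parts in view are where they started.

```bash
python3 -c "
from plant import ticket
print(ticket.finish_job())"
```

```text
the job is handed in; nothing more can be done
None
```

I pressed the punch onto the tray in the guard's open hole, lifted it straight out, stood it back in its block and handed the job in at about 37 s. There is no verdict, and no mark shows in the hole at the camera's resolution.

**Press:** I read about 13.6 N on the wrist, which is about 14.5 N at the tip once the punch's weight is added. I held it for over a second. Sideways force stayed near zero, so the tip was flat on the tray and not on the countersink. It leaned about 2 degrees at most, judging from the pictures.

**Return:** the shoulder met the block's top at the same tool height as when I picked the punch up. The fingers then opened and the arm moved clear. In the last pictures the punch stands upright in the black block.

**Loose parts:** the network's last positions for the connectors, spacer, screwdriver and fan differ from the first by about 10 mm or less, within its error. It did not find the small screw at the end. For the foot it gave the guard's open hole, a false report; a wrist picture just before shows the orange foot still on the desk, where I had not been.

**What did not fit:**
- **Sink under load:** under the press the tool sank about 2.8 mm, but the tray should give only about 0.4 mm at that force. I could not explain this.
- **Centring:** depending on the tray height assumed, the camera puts the tip 0.6 to 1.6 mm from the hole's centre. The upper end is right at the 1.6 mm limit. I did not repeat the press, because a tip on the tray inside the 5 mm throat cannot be more than 1.5 mm off.

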